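Stack a stepped table foot under the pressing weight

ROBOT

A 6-joint arm with a two-finger parallel gripper is mounted at the origin on the work surface. World frame = base frame: x ahead of the robot, y to its left, z up, the work surface at z = 0. Lengths are in m, angles in rad, forces in N, time in s.
With the tool pointing down it reaches from about 0.325 to 0.775 m from the base axis. Payload 9.3 kg.
Tool frame: the origin (TCP) lies between the finger pads; the fingertips stand 25 mm ahead of it and the grasp point (between the pads) lies 6 mm ahead of it; z points along the fingers, y is the line along which they close (so a half turn about z gives the same grasp; the last joint's range is limited). The gripper opens to 85 mm and grips with 20 to 120 N. Pads are 22 mm wide; open, the fingers measure 114 mm over their backs; the gripper's body (76 mm by 85 mm) begins 54 mm behind the grasp point. The pads swing forward as they close: fully open they stand 13 mm farther back than shut.
Start: joints at [-1.306, 0.259, 0.021, 1.334, 0, 1.418], TCP at [0.223, -0.503, 0.256] pointing down, gripper open.
Joint ranges: [-3.04, 3.04], [-0.91, 1.82], [-1.04, 1.36], [-1.92, 1.95], [-1.52, 1.45], [-3.14, 3.14]. Speed limits (rad/s): [2.22, 2.22, 2.79, 3.14, 3.14, 3.14].

INTERFACE

Orientations are given as a unit quaternion [w, x, y, z].
In Python, from cell import * gives the robot as it stands.
- The arm moves only by the tool apply_moves, never from a script. Its argument "rows" is a list of rows, each an object of numbers: "dx", "dy", "dz": the shift along the tool's x, y, z in cm; "spin": the turn about the tool's z in degrees. A call has 1 to 12 rows; each row is the pose to reach, as a shift and turn from the pose commanded when the call began, along the tool's axes at that moment; what a row does not reach only later rows make up. A row lasts 1/12 s, in which the tool goes at most 41.7 mm and 7.16 degrees, less where a joint would pass 70% of its speed; a pose out of reach is approached as far as the arm can. A call with a gripper value outside its range is refused whole. "jaw" is the opening, from -1 (shut) to 1 (fully open), set as the call begins (left out, the last holds). The fingers move at their own pace and stop on an object; "force" is the grip in N (left out, the last holds). Time passes only in rows, so rows that repeat a pose let the fingers close. It gives the time, the measured TCP pose, the force, the opening and the grip force at its end, in the units of the state.
- sense(): the state, without advancing time (a new reading comes with each control period).
- read_camera(name): name is "scene" or "top" or "wrist"; returns a dict with "image" (480x640x3 uint8, red, green, blue), "fx", "fy", "cx", "cy" (pixels), "R" (3x3) and "t" (3): a world point X has camera coordinates R X + t; the wrist camera has in their place "tool_from_camera" (4x4, takes a point from camera to tool coordinates, whose origin is the TCP and whose axes are the flange's). Camera axes: x right, y down, z forward; pixel columns grow to the right and rows downward; lengths in m; the calibration is good to about 2 mm. A picture is of the moment at which its call begins: read the wrist's pose just before it. There is no depth.
- sign_off(): hands the job in; it is judged then, once.
Trained networks look in a picture, given as the dict that the camera call returned (one of the last four; its "shot" number tells which), for a name from the list of things; names that differ only in an ending like _2 or _b are one class to them, and where a whole thing is asked for, a point or a joint stands for the part that bears it (a point fixed in the world has none). Each returns a list of dicts, best first, with "conf" (0 to 1); they miss things now and then, are a little off and sometimes report something else, mostly with a low value. They report only what shows in the picture. A call takes as long as a camera call. They do not tell look-alikes from the thing itself.
- look_for(picture, query): "position" ([column, row] as shares, 0 to 1, of the picture: columns of its width, rows of its height, amid what is visible of it).
The state is a dict: "time_s": time; "joint_positions": joint angles; "joint_velocities": joint speeds; "tau": joint torques, N m; "ee_pos": TCP position; "ee_rot": TCP orientation; "wrist_force": force on the tool from outside, world axes, zero at the start; "ft_torque": the same for the moment, N m; "finger_gap": finger opening in m; "grip_force": force on a finger pad.
Only numpy, scipy, OpenCV 4.12 (cv2) and the standard library are available. Lean on these libraries where they do the work, as an engineer would, in place of code of your own. Each camera call takes 0.05 s, during which the arm holds its last target. There are 200 camera calls.

TASK

Turn the swing tab on the pressing station fully aside, lift out the white cover it holds and lay it flat, handle up, on the middle of the black rubber mat. Then build the stepped foot on the round press plate: all the plywood discs that are there, three to five, lying flat one on another and centred on the plate, the widest at the bottom and each next one narrower. Finally set the steel weight centred on top, knob up, and leave the tape roll, glue bottle, jar and mug standing where they are.

Things in the scene. Friction and masses are not known exactly. Their poses are not given: they have to be found in the camera images.
- disc_a: Plywood disc, 68 mm diameter, 18 mm thick, flat on both faces; may be absent. Origin: centre of its underside; z is its upward axis.
- disc_b: Plywood disc, 60 mm diameter, 18 mm thick, flat on both faces; may be absent. Origin: centre of its underside; z is its upward axis.
- disc_c: Plywood disc, 52 mm diameter, 18 mm thick, flat on both faces; may be absent. Origin: centre of its underside; z is its upward axis.
- disc_d: Plywood disc, 44 mm diameter, 18 mm thick, flat on both faces; may be absent. Origin: centre of its underside; z is its upward axis.
- disc_e: Plywood disc, 36 mm diameter, 18 mm thick, flat on both faces; may be absent. Origin: centre of its underside; z is its upward axis.
- weight: Steel pressing weight: dark disc 60 mm diameter, 20 mm thick, with a bright round knob on top, 24 mm diameter, from 20 to 48 mm above its underside; 0.4 to 0.65 kg. Origin: centre of its underside.
- cover: White square cover panel 146 x 146 x 6 mm in the station's frame, with a dark wooden bar handle on its centre, 44 mm long along its x, 14 mm thick along its y, from 6 to 32 mm above its underside; 0.13 to 0.22 kg. Origin: centre of its underside. In the frame its underside is 26 mm above the table, with 3 mm play all round.
- station: Pressing station, fixed: plywood base 196 x 196 x 10 mm with a square frame of wooden rails 22 mm wide, their tops 36 mm above the table, opening 152 x 152 mm; in the middle a round aluminium press plate, 110 mm diameter. Corner ledges 18 x 18 mm, 26 mm high, in the inner corners. Origin: centre of its underside, on the table; the tab sits on the rail at its -x side.
- plate_top (a point): Centre of the press plate's upper face, 16 mm above the table and 10 mm below the underside of the fitted cover.
- tab (a joint): Steel swing tab on the station's -x rail; vertical pivot at x = -87 mm, y = 0 in the station's frame. At 0 it points along the station's +x, over the cover (38 mm long, 14 mm wide, 37 to 43 mm above the table); positive is anticlockwise from above; stops at +1.75 and -1.75 rad. Clear of the cover beyond about 1.45 rad either way. Light friction, stays where left.
- tab_stub (a point): Point on the axis of the tab's upright round stub, 10 mm diameter, 28 mm from the pivot, from 43 to 67 mm above the table; the point is 55 mm above the table, halfway up the stub.
- mat: Black rubber mat 200 x 200 x 4 mm, fixed on the table. Origin: centre of its underside.
- tape_roll: Bystander: roll of paper tape lying flat, a ring 84 mm outside, 68 mm inside, 24 mm high; not part of the stack. Origin: centre of its underside.
- glue: Bystander: white glue bottle, 64 mm diameter, 180 mm high, standing. Origin: centre of its underside.
- jar: Bystander: small jar, 50 mm diameter, 55 mm high, standing. Origin: centre of its underside.
- mug: Bystander: white mug, 76 mm diameter, 85 mm high, handle at its +y. Origin: centre of its underside.
There are look-alikes about, which are no part of the job. What is shaped like the disc_e but blue or purple is not meant.

How it is judged:
By the outcome, as a careful person would: the job done as asked, in the order asked, and still so for the second after the job is handed in, with the robot touching nothing.
Of disc_a, disc_b, disc_c, disc_d, disc_e only 3 to 5 are there at a start; the rules pass over those that are not, and their reading is None.
At some moment in a run one of disc_a, disc_b, disc_c, disc_d, disc_e, weight may be knocked a few centimetres aside while the robot is not near it.
Once in a run the grip may slacken for a moment while it holds something.
It also fails if it takes over 210 s, if anything falls off the work surface, if the arm or the gripper's body presses on something with over 40 N, if the wrist force passes 120 N, or if a joint passes its speed limit or range.

## Working session

There is one attempt and no reset: what is moved stays moved. The work goes in short steps, Python scripts to look and compute and a tool call to move; the robot and the scene stay as the last step left them, time stands still between calls to the robot, and variables do not carry over. Pictures are saved under pics/ and viewed, at most 14 in all, crops included, and the job is handed in when it is done.

Besides the shell and the picture viewer there is one more tool, called as name([rows], argument=value, ...), one row to a line, values as JSON. apply_moves: Moves the arm, as the interface text tells. Its arguments: {"type":"object","properties":{"rows":{"type":"array"},"jaw":{"type":"number"},"force":{"type":"number"}},"required":["rows"]}

```bash
ls; mkdir -p pics
python3 - <<'E'
from cell import *
import cv2,numpy as np
s=sense(); print(s['time_s'],s['ee_pos'],s['ee_rot'],s['finger_gap'])
for n in('top','scene'):
    p=read_camera(n); cv2.imwrite(f'pics/{n}0.png',p['image'][:,:,::-1])
    print(n,p['fx'],p['cx'],p['cy'],np.round(p['R'],3).tolist(),np.round(p['t'],3).tolist())
    for q in('disc_a','disc_b','disc_c','disc_d','disc_e','weight','cover','station','tab_stub','tab','mat'):
        r=look_for(p,q); print(q,[(round(d['conf'],2),round(d['position'][0]*640),round(d['position'][1]*480)) for d in r[:6]])
E
```

```text
pics
0.0 [ 0.22307113 -0.50245036  0.25565738] [-6.72217260e-04  9.78262217e-01  2.07370634e-01 -4.88781414e-05] 0.08560571339805462
top 548.53268022268 312.30167797225874 240.24376583521774 [[-0.022, -1.0, 0.004], [-0.993, 0.021, -0.112], [0.112, -0.007, -0.994]] [-0.015, 0.534, 1.314]
disc_a [(0.87, 398, 313), (0.65, 253, 293), (0.62, 290, 281), (0.61, 270, 327), (0.59, 395, 222), (0.56, 344, 284)]
disc_b [(0.87, 398, 313), (0.65, 253, 293), (0.62, 290, 281), (0.61, 270, 327), (0.59, 395, 222), (0.56, 344, 284)]
disc_c [(0.87, 398, 313), (0.65, 253, 293), (0.62, 290, 281), (0.61, 270, 327), (0.59, 395, 222), (0.56, 344, 284)]
disc_d [(0.87, 398, 313), (0.65, 253, 293), (0.62, 290, 281), (0.61, 270, 327), (0.59, 395, 222), (0.56, 344, 284)]
disc_e [(0.87, 398, 313), (0.65, 253, 293), (0.62, 290, 281), (0.61, 270, 327), (0.59, 395, 222), (0.56, 344, 284)]
weight [(0.78, 397, 264), (0.31, 184, 207)]
cover [(0.56, 306, 195)]
station [(0.6, 304, 220), (0.28, 395, 265)]
tab_stub [(0.73, 347, 283), (0.59, 305, 232)]
tab []
mat [(0.58, 151, 299)]
scene 470.65049501131654 319.5548016755604 
[... 185 characters left out ...]
356, 255), (0.56, 263, 195), (0.55, 329, 248)]
disc_b [(0.72, 240, 235), (0.66, 396, 244), (0.62, 319, 231), (0.59, 356, 255), (0.56, 263, 195), (0.55, 329, 248)]
disc_c [(0.72, 240, 235), (0.66, 396, 244), (0.62, 319, 231), (0.59, 356, 255), (0.56, 263, 195), (0.55, 329, 248)]
disc_d [(0.72, 240, 235), (0.66, 396, 244), (0.62, 319, 231), (0.59, 356, 255), (0.56, 263, 195), (0.55, 329, 248)]
disc_e [(0.72, 240, 235), (0.66, 396, 244), (0.62, 319, 231), (0.59, 356, 255), (0.56, 263, 195), (0.55, 329, 248)]
weight [(0.93, 274, 216)]
cover [(0.78, 283, 279)]
station [(0.83, 290, 301), (0.46, 305, 263), (0.17, 236, 209)]
tab_stub []
tab [(0.59, 306, 263)]
mat [(0.87, 502, 323), (0.66, 263, 193)]
```

Run:
```python
import cv2
a=cv2.imread('pics/top0.png')
cv2.imwrite('pics/top0c.png',cv2.resize(a[120:390,80:440],(800,600),interpolation=cv2.INTER_CUBIC))
```

```text
(no output)
```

View pics/top0c.png

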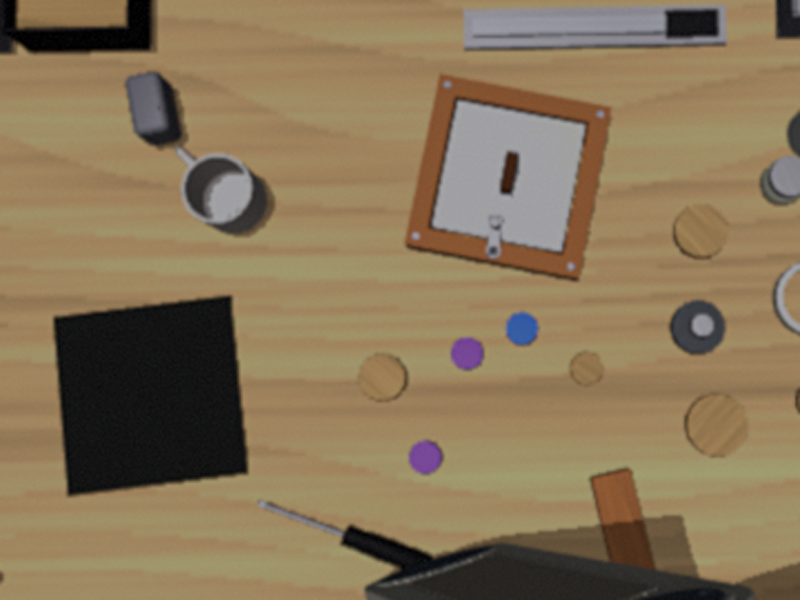

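View pics/scene0.png

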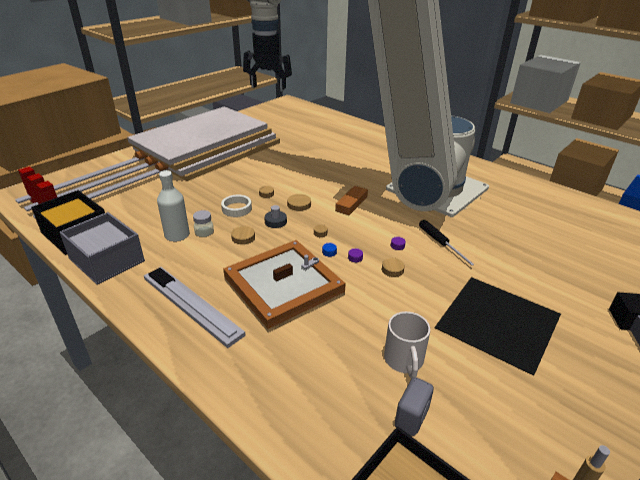

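Top view (crop px): the tab points over the cover at (495,235). Wood discs are at (702,231), (382,377), (587,368) and (717,425), with a fifth near the right edge. The weight is at (697,327) and the mat at (151,395). The blue and purple ones are look-alikes.

```bash
cat > h.py <<'E'
from cell import *
import cv2,numpy as np
from scipy.spatial.transform import Rotation as Ro
from scipy.optimize import minimize
def pose():
    s=sense(); q=s['ee_rot']; return np.array(s['ee_pos']),Ro.from_quat([q[1],q[2],q[3],q[0]]).as_matrix()
def shot(n):
    P,R=pose(); p=read_camera(n)
    if n=='wrist':
        T=np.array(p['tool_from_camera']); Rw=R@T[:3,:3]; c=P+R@T[:3,3]
        p['R']=Rw.T; p['t']=-Rw.T@c
    p['R']=np.array(p['R']);p['t']=np.array(p['t']); return p
def proj(p,X):
    c=np.atleast_2d(X)@p['R'].T+p['t']; return np.c_[p['fx']*c[:,0]/c[:,2]+p['cx'],p['fy']*c[:,1]/c[:,2]+p['cy']]
def unproj(p,u,v,z):
    d=p['R'].T@np.array([(u-p['cx'])/p['fx'],(v-p['cy'])/p['fy'],1]); o=-p['R'].T@p['t']
    return (o+d*(z-o[2])/d[2])[:2]
def find(p,q,z):
    return [(round(d['conf'],2),*np.round(unproj(p,d['position'][0]*640,d['position'][1]*480,z),3)) for d in look_for(p,q)]
_th=np.linspace(0,2*np.pi,120,endpoint=False)
def circ(p,xy,r,z,rng=.012,step=.001):
    "centre of a circle of radius r at height z near xy by mean edge strength along the normal"
    g=cv2.GaussianBlur(p['image'].astype(np.float32),(0,0),1.2)
    C=np.c_[np.cos(_th),np.sin(_th)]
    def sc(c):
        s=[]
        for rr in(r-.0015,r+.0015):
            uv=proj(p,np.c_[c+rr*C,np.full(120,z)]).astype(np.float32)
            s.append(cv2.remap(g,uv[None,:,0].copy(),uv[None,:,1].copy(),cv2.INTER_LINEAR)[0])
        return np.abs(s[1]-s[0]).sum(1).clip(0,60).mean()
    a=np.arange(-rng,rng+1e-9,step); xy=np.array(xy,float)
    b=max((sc(xy+[i,j]),i,j) for i in a for j in a); c0=xy+b[1:]
    m=minimize(lambda c:-sc(c),c0,method='Nelder-Mead',options=dict(initial_simplex=[c0,c0+[.0007,0],c0+[0,.0007]],maxiter=60))
    return np.round(m.x,4),round(-m.fun,1)
def go(x,y,z,yaw=None):
    "shift in tool axes (cm) and spin (deg); z is of the grasp point; yaw = world angle of closing line, deg"
    P,R=pose(); d=R.T@(np.array([x,y,z+.006])-P)*100
    cur=np.degrees(np.arctan2(R[1,1],R[0,1])); sp=0
    if yaw is not None: sp=-((yaw-cur+90)%180-90)
    print('go dx %.2f dy %.2f dz %.2f spin %.1f (yaw now %.1f)'%(*d,sp,cur))
E
python3 - <<'E'
from h import *
p=shot('top')
print(find(p,'disc_a',.018)); print(find(p,'weight',.02))
for c in [(402.6,311),(396,224),(252,290),(344,285.6),(444,300)]:
    xy=unproj(p,*c,.018); print(xy,[(r,circ(p,xy,r/1e3,.018)) for r in(34,30,26,22,18)])
# mat, cover corners, tab, handle from crop px
for n,(u,v),z in [('mat1',(55,318),.004),('mat2',(231,297),.004),('mat3',(247,472),.004),('mat4',(69,494),.004),('f1',(442,74),.036),('f2',(610,110),.036),('f3',(579,279),.036),('f4',(406,245),.036),('handle',(510,172),.03),('pivot',(493,250),.043),('stubtop',(495,221),.067)]:
    print(n,unproj(p,u/800*360+80,v/600*270+120,z).round(4))
for q in('tape_roll','jar','glue'): print(q,find(p,q,.03))
cv2.imwrite('pics/t1.png',cv2.resize(p['image'][160:360,380:580,::-1],(600,600),interpolation=cv2.INTER_CUBIC))
p=shot('wrist');print(p['fx'],p['tool_from_camera'])
E
```

```text
[(0.89, np.float64(0.349), np.float64(-0.239)), (0.79, np.float64(0.382), np.float64(-0.351)), (0.7, np.float64(0.439), np.float64(0.036)), (0.69, np.float64(0.421), np.float64(0.121)), (0.67, np.float64(0.57), np.float64(-0.231)), (0.56, np.float64(0.433), np.float64(-0.104)), (0.52, np.float64(0.321), np.float64(0.084)), (0.48, np.float64(0.463), np.float64(-0.038))]
[(0.87, np.float64(0.47), np.float64(-0.234)), (0.34, np.float64(0.626), np.float64(-0.332))]
[ 0.35669426 -0.24265803] [(34, (array([ 0.3558, -0.2382]), np.float64(20.7))), (30, (array([ 0.3556, -0.2333]), np.float64(16.9))), (26, (array([ 0.3545, -0.2292]), np.float64(16.6))), (22, (array([ 0.3485, -0.2273]), np.float64(14.3))), (18, (array([ 0.3444, -0.2256]), np.float64(13.1)))]
[ 0.57113303 -0.23496462] [(34, (array([ 0.5721, -0.2324]), np.float64(21.0))), (30, (array([ 0.5698, -0.2294]), np.float64(21.2))), (26, (array([ 0.5697, -0.224 ]), np.float64(18.2))), (22, (array([ 0.5643, -0.2226]), np.float64(18.3))), (18, (array([ 0.5588, -0.2227]), np.float64(17.2)))]
[0.41578486 0.1238333 ] [(34, (array([0.4109, 0.12
[... 847 characters left out ...]
.2937]
mat3 [0.316  0.2752]
mat4 [0.2964 0.4706]
f1 [0.752  0.0519]
f2 [ 0.707  -0.1346]
f3 [ 0.5185 -0.0948]
f4 [0.5602 0.0944]
handle [ 0.6404 -0.0217]
pivot [ 0.5517 -0.0012]
stubtop [ 0.5801 -0.0043]
tape_roll [(0.66, np.float64(0.494), np.float64(-0.378))]
jar [(0.95, np.float64(0.623), np.float64(-0.327)), (0.17, np.float64(0.383), np.float64(-0.354))]
glue [(0.86, np.float64(0.693), np.float64(-0.385))]
397.8235659365681 [[-8.37924414e-04 -9.46273510e-01 -3.23366266e-01  8.41507333e-02]
 [ 9.99999596e-01 -8.97650514e-04  3.55597581e-05  1.62781125e-05]
 [-3.23919152e-04 -3.23366105e-01  9.46273880e-01 -1.17552075e-01]
 [ 0.00000000e+00  0.00000000e+00  0.00000000e+00  1.00000000e+00]]
```

View pics/t1.png

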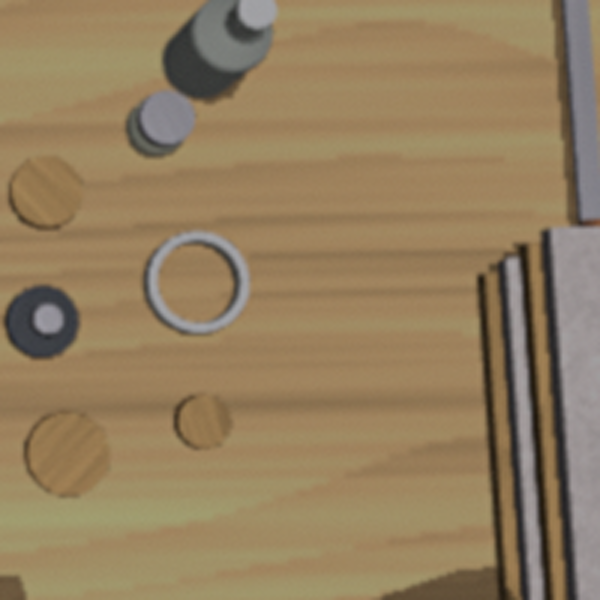

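All five discs are present: a (.352,-.240), b (.570,-.231), c (.418,.122), d (.381,-.350), e (.427,-.102). The weight is at (.465,-.235). The station centre is about (.635,-.021), turned about -12°, and the mat centre about (.403,.382).

Run:
```python
s=open('h.py').read(); i=s.index('def go')
s=s[:i]+'''def go(x,y,z,hdg=None):
    "shift in tool axes (cm), spin (deg); z is of the grasp point; hdg = world angle of tool x, deg"
    P,R=pose(); d=R.T@(np.array([x,y,z+.006])-P)*100
    cur=np.degrees(np.arctan2(R[1,0],R[0,0]))%360
    print('go dx %.2f dy %.2f dz %.2f spin %.1f (hdg %.1f)'%(*d,0 if hdg is None else cur-hdg,cur))
'''
open('h.py','w').write(s)
from h import *
go(.575,-.008,.22,168)
```

```text
go dx 52.23 dy -30.94 dz 3.03 spin -144.1 (hdg 23.9)
```

apply_moves([
  {"dx": 4, "dy": -2.4, "dz": 0, "spin": -7},
  {"dx": 52.2, "dy": -30.9, "dz": 3, "spin": -144},
  {"dx": 52.2, "dy": -30.9, "dz": 3, "spin": -144},
  {"dx": 52.2, "dy": -30.9, "dz": 3, "spin": -144},
  {"dx": 52.2, "dy": -30.9, "dz": 3, "spin": -144},
  {"dx": 52.2, "dy": -30.9, "dz": 3, "spin": -144},
  {"dx": 52.2, "dy": -30.9, "dz": 3, "spin": -144},
  {"dx": 52.2, "dy": -30.9, "dz": 3, "spin": -144},
  {"dx": 52.2, "dy": -30.9, "dz": 3, "spin": -144},
  {"dx": 52.2, "dy": -30.9, "dz": 3, "spin": -144},
  {"dx": 52.2, "dy": -30.9, "dz": 3, "spin": -144},
  {"dx": 52.2, "dy": -30.9, "dz": 3, "spin": -144},
], jaw=0.0)

```text
time_s: 2.55
ee_pos: [0.5135, -0.0938, 0.2321]
ee_rot: [0.0, 0.573, 0.82, 0.0]
wrist_force: [0.8, -1.0, 0.0]
finger_gap: 0.0431
grip_force: 0.0
```

Run:
```python
from h import *
go(.575,-.008,.22,168);print(pose()[0],sense()['joint_positions'],sense()['finger_gap'])
```

```text
go dx 5.95 dy 8.72 dz 0.61 spin -57.9 (hdg 110.1)
[ 0.51351143 -0.09380074  0.23212585] [-3.41476450e-01  2.18914435e-01 -9.39351919e-02  1.25730370e+00
 -7.70711578e-05  8.78883284e-01] 0.04312801508830101
```

apply_moves([
  {"dx": 5.9, "dy": 8.7, "dz": 0.6, "spin": -58},
  {"dx": 5.9, "dy": 8.7, "dz": 0.6, "spin": -58},
  {"dx": 5.9, "dy": 8.7, "dz": 0.6, "spin": -58},
  {"dx": 5.9, "dy": 8.7, "dz": 0.6, "spin": -58},
  {"dx": 5.9, "dy": 8.7, "dz": 0.6, "spin": -58},
  {"dx": 5.9, "dy": 8.7, "dz": 0.6, "spin": -58},
  {"dx": 5.9, "dy": 8.7, "dz": 0.6, "spin": -58},
  {"dx": 5.9, "dy": 8.7, "dz": 0.6, "spin": -58},
  {"dx": 5.9, "dy": 8.7, "dz": 0.6, "spin": -58},
  {"dx": 5.9, "dy": 8.7, "dz": 0.6, "spin": -58},
  {"dx": 5.9, "dy": 8.7, "dz": 0.6, "spin": -58},
])

```text
time_s: 3.47
ee_pos: [0.5747, -0.011, 0.226]
ee_rot: [0.0, 0.109, 0.994, 0.0]
wrist_force: [-1.0, 1.1, -1.3]
finger_gap: 0.0429
grip_force: 0.0
```

Run:
```python
from h import *
p=shot('wrist'); im=p['image'][:,:,::-1].copy()
a=np.radians(-12.4); C=np.array([.6345,-.0208]); r=np.array([[np.cos(a),-np.sin(a)],[np.sin(a),np.cos(a)]])
for X,Y,z in [(-.087,0,.043),(-.059,0,.067),(0,0,.058),(.098,.098,.036),(-.098,.098,.036),(.098,-.098,.036),(-.098,-.098,.036),(-.076,-.076,.036),(-.076,.076,.036)]:
    uv=proj(p,[[*(C+r@[X,Y]),z]])[0]; cv2.circle(im,tuple(int(round(k)) for k in uv),3,(0,0,255),1)
cv2.imwrite('pics/w1.png',im); print(find(p,'tab_stub',.055),pose()[0])
```

```text
[(0.68, np.float64(0.566), np.float64(0.001))] [ 0.57463683 -0.01093662  0.22598705]
```

View pics/w1.png

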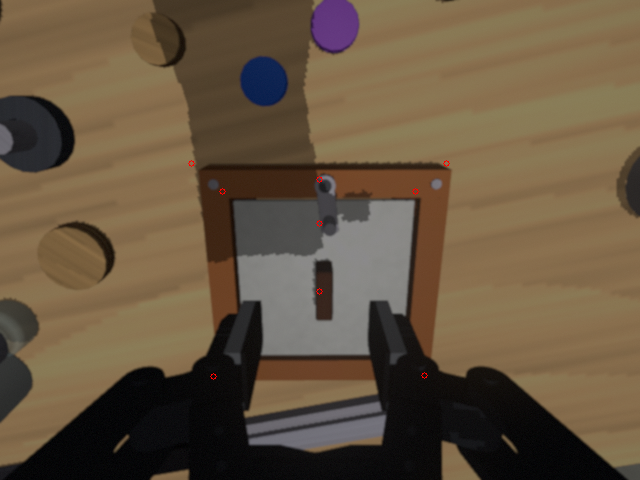

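Run:
```python
from h import *
p=shot('wrist'); g=cv2.cvtColor(p['image'],cv2.COLOR_RGB2GRAY)
for n,u,v,z in [('TL',204,170,.036),('TR',449,169,.036),('BR',434,380,.036),('BL',217,380,.036),('iTL',232,199,.036),('iTR',414,199,.036),('iBR',407,355,.036),('pivot',325,186,.043),('stub',329,220,.067),('stub base',329,231,.043),('h0',323,262,.058),('h1',325,319,.058),('handle c',324,291,.058),('hdl far bottom',324,320,.032)]:
    print(n,unproj(p,u,v,z).round(4))
print(circ(p,unproj(p,329,222,.067),.005,.067,.006,.0007))
cv2.imwrite('pics/w2.png',cv2.resize(p['image'][150:400,190:460,::-1],(648,600),interpolation=cv2.INTER_CUBIC))
```

```text
TL [ 0.5249 -0.0874]
TR [0.5651 0.0976]
BR [0.7588 0.0625]
BL [ 0.715  -0.1352]
iTL [ 0.5517 -0.0727]
iTR [0.5828 0.0679]
iBR [0.7261 0.0418]
pivot [0.5559 0.0015]
stub [ 5.76e-01 -4.00e-04]
stub base [ 0.5921 -0.003 ]
h0 [ 0.6109 -0.0122]
h1 [ 0.6605 -0.0212]
handle c [ 0.6355 -0.0167]
hdl far bottom [ 0.6765 -0.0248]
(array([ 5.836e-01, -2.000e-04]), np.float64(51.5))
```

View pics/w2.png

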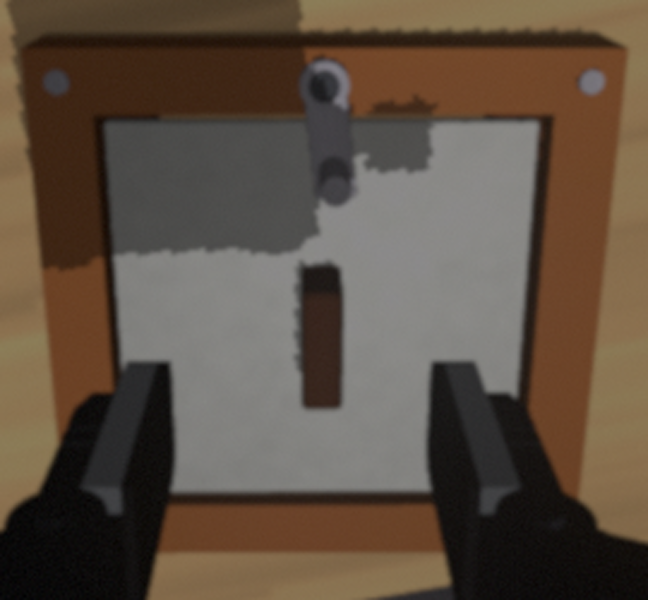

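The closeup shows the stub top at px (329.6,229), giving about (.584,-.0005). The handle centre is about (.640,-.0175), and the pivot about (.556,.0015).

Run:
```python
from h import *
go(.584,-.0005,.066,168)
h=np.radians(168);tx=np.array([np.cos(h),np.sin(h)]);ty=np.array([tx[1],-tx[0]])
r=lambda f:.028*np.array([np.cos(np.radians(f)),np.sin(np.radians(f))])
for i,f in enumerate(np.linspace(-4,86,13)[1:]):
    d=(r(f)-r(-4))*100; print(i+1,round(f),round(d@tx,2),round(d@ty,2),round(-3.75*(i+1)))
```

```text
go dx -0.69 dy 1.22 dz 15.40 spin -0.4 (hdg 167.6)
1 4 0.07 0.36 -4
2 11 0.2 0.7 -8
3 18 0.36 1.03 -11
4 26 0.57 1.33 -15
5 34 0.81 1.61 -19
6 41 1.09 1.85 -22
7 48 1.39 2.05 -26
8 56 1.72 2.21 -30
9 64 2.07 2.32 -34
10 71 2.43 2.39 -38
11 78 2.8 2.41 -41
12 86 3.16 2.38 -45
```

apply_moves([
  {"dx": -0.7, "dy": 1.2, "dz": 3},
  {"dx": -0.7, "dy": 1.2, "dz": 6},
  {"dx": -0.7, "dy": 1.2, "dz": 9},
  {"dx": -0.7, "dy": 1.2, "dz": 12},
  {"dx": -0.7, "dy": 1.2, "dz": 14},
  {"dx": -0.7, "dy": 1.2, "dz": 15},
  {"dx": -0.7, "dy": 1.2, "dz": 15.4},
  {"dx": -0.7, "dy": 1.2, "dz": 15.4},
  {"dx": -0.7, "dy": 1.2, "dz": 15.4},
])

```text
invalid input at $.rows[0]: expected keys dx, dy, dz, spin
```

apply_moves([
  {"dx": 0},
  {"dx": 0},
  {"dx": 0},
  {"dx": 0},
  {"dx": 0},
  {"dx": 0},
], jaw=-1, force=30)

```text
invalid input at $.rows[0]: expected keys dx, dy, dz, spin
```

apply_moves([
  {"dx": -0.7, "dy": 1.2, "dz": 3, "spin": 0},
  {"dx": -0.7, "dy": 1.2, "dz": 6, "spin": 0},
  {"dx": -0.7, "dy": 1.2, "dz": 9, "spin": 0},
  {"dx": -0.7, "dy": 1.2, "dz": 12, "spin": 0},
  {"dx": -0.7, "dy": 1.2, "dz": 14, "spin": 0},
  {"dx": -0.7, "dy": 1.2, "dz": 15, "spin": 0},
  {"dx": -0.7, "dy": 1.2, "dz": 15.4, "spin": 0},
  {"dx": -0.7, "dy": 1.2, "dz": 15.4, "spin": 0},
  {"dx": -0.7, "dy": 1.2, "dz": 15.4, "spin": 0},
])

```text
time_s: 4.37
ee_pos: [0.5847, -0.0008, 0.0731]
ee_rot: [0.001, 0.107, 0.994, -0.0]
wrist_force: [0.4, 0.5, 0.2]
finger_gap: 0.0428
grip_force: 0.0
```

apply_moves([
  {"dx": 0, "dy": 0, "dz": 0, "spin": 0},
  {"dx": 0, "dy": 0, "dz": 0, "spin": 0},
  {"dx": 0, "dy": 0, "dz": 0, "spin": 0},
  {"dx": 0, "dy": 0, "dz": 0, "spin": 0},
  {"dx": 0, "dy": 0, "dz": 0, "spin": 0},
  {"dx": 0, "dy": 0, "dz": 0, "spin": 0},
], jaw=-1, force=30)

```text
time_s: 4.87
ee_pos: [0.5846, -0.0008, 0.073]
ee_rot: [0.001, 0.107, 0.994, -0.0]
wrist_force: [1.0, 0.0, 7.0]
finger_gap: 0.0087
grip_force: 29.4
```

apply_moves([
  {"dx": 0.07, "dy": 0.36, "dz": 0, "spin": -4},
  {"dx": 0.2, "dy": 0.7, "dz": 0, "spin": -8},
  {"dx": 0.36, "dy": 1.03, "dz": 0, "spin": -11},
  {"dx": 0.57, "dy": 1.33, "dz": 0, "spin": -15},
  {"dx": 0.81, "dy": 1.61, "dz": 0, "spin": -19},
  {"dx": 1.09, "dy": 1.85, "dz": 0, "spin": -22},
  {"dx": 1.39, "dy": 2.05, "dz": 0, "spin": -26},
  {"dx": 1.72, "dy": 2.21, "dz": 0, "spin": -30},
  {"dx": 2.07, "dy": 2.32, "dz": 0, "spin": -34},
  {"dx": 2.43, "dy": 2.39, "dz": 0, "spin": -38},
  {"dx": 2.8, "dy": 2.41, "dz": 0, "spin": -41},
  {"dx": 3.16, "dy": 2.38, "dz": 0, "spin": -45},
])

```text
time_s: 5.87
ee_pos: [0.56, 0.0297, 0.0732]
ee_rot: [0.002, -0.283, 0.959, -0.0]
wrist_force: [6.1, 3.2, 3.8]
finger_gap: 0.0083
grip_force: 29.9
```

apply_moves([
  {"dx": 0, "dy": 0, "dz": 0, "spin": 0},
  {"dx": 0, "dy": 0, "dz": 0, "spin": 0},
  {"dx": 0, "dy": 0, "dz": 0, "spin": 0},
  {"dx": 0, "dy": 0, "dz": 0, "spin": 0},
  {"dx": 0, "dy": 0, "dz": -3, "spin": 0},
  {"dx": 0, "dy": 0, "dz": -6, "spin": 0},
  {"dx": 0, "dy": 0, "dz": -9, "spin": 0},
  {"dx": 0, "dy": 0, "dz": -12, "spin": 0},
], jaw=0)

```text
time_s: 6.53
ee_pos: [0.5579, 0.0292, 0.1931]
ee_rot: [-0.0, -0.281, 0.96, 0.0]
wrist_force: [-0.3, -0.8, -0.7]
finger_gap: 0.0425
grip_force: 0.0
```

Run:
```python
from h import *
p=shot('wrist'); cv2.imwrite('pics/w3.png',p['image'][:,:,::-1]); go(.640,-.0175,.15,168)
```

```text
go dx -4.21 dy -8.22 dz 4.37 spin 44.7 (hdg 212.7)
```

View pics/w3.png

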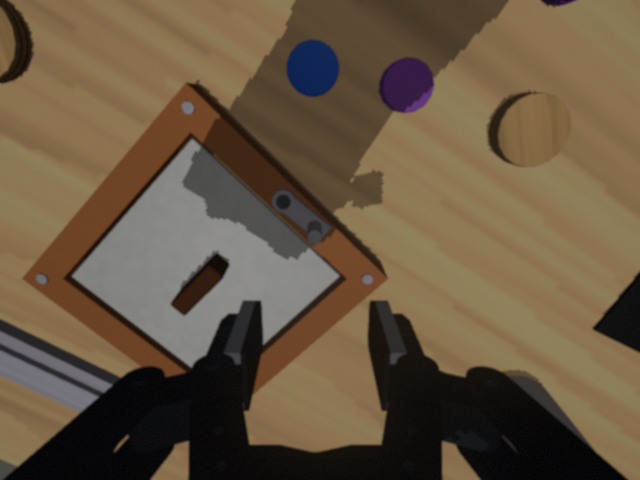

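The tab now lies along the -x rail, clear of the cover. Next is the cover handle.

apply_moves([
  {"dx": -1.4, "dy": -2.7, "dz": 0, "spin": 7},
  {"dx": -2.8, "dy": -5.4, "dz": 0, "spin": 14},
  {"dx": -4.2, "dy": -8.2, "dz": 0, "spin": 21},
  {"dx": -4.2, "dy": -8.2, "dz": 0, "spin": 28},
  {"dx": -4.2, "dy": -8.2, "dz": 2, "spin": 35},
  {"dx": -4.2, "dy": -8.2, "dz": 4, "spin": 42},
  {"dx": -4.2, "dy": -8.2, "dz": 6, "spin": 44.7},
  {"dx": -4.2, "dy": -8.2, "dz": 9, "spin": 44.7},
  {"dx": -4.2, "dy": -8.2, "dz": 11.5, "spin": 44.7},
  {"dx": -4.2, "dy": -8.2, "dz": 13, "spin": 44.7},
  {"dx": -4.2, "dy": -8.2, "dz": 13.9, "spin": 44.7},
  {"dx": -4.2, "dy": -8.2, "dz": 13.9, "spin": 44.7},
])

```text
time_s: 7.58
ee_pos: [0.6366, -0.0169, 0.0551]
ee_rot: [-0.0, 0.105, 0.995, -0.0]
wrist_force: [-13.3, 0.9, 25.9]
finger_gap: 0.0426
grip_force: 13.1
```

apply_moves([
  {"dx": 0, "dy": 0, "dz": 0, "spin": 0},
  {"dx": 0, "dy": 0, "dz": 0, "spin": 0},
  {"dx": 0, "dy": 0, "dz": 0, "spin": 0},
  {"dx": 0, "dy": 0, "dz": 0, "spin": 0},
  {"dx": 0, "dy": 0, "dz": 0, "spin": 0},
  {"dx": 0, "dy": 0, "dz": 0, "spin": 0},
], jaw=-1, force=60)

```text
time_s: 8.08
ee_pos: [0.6401, -0.0176, 0.0574]
ee_rot: [0.004, 0.105, 0.994, -0.0]
wrist_force: [-4.9, 0.6, 30.4]
finger_gap: 0.0129
grip_force: 71.8
```

apply_moves([
  {"dx": 0, "dy": 0, "dz": -0.3, "spin": 0},
  {"dx": 0, "dy": 0, "dz": -0.8, "spin": 0},
  {"dx": 0, "dy": 0, "dz": -1.6, "spin": 0},
  {"dx": 0, "dy": 0, "dz": -3, "spin": 0},
  {"dx": 0, "dy": 0, "dz": -5, "spin": 0},
  {"dx": 0, "dy": 0, "dz": -7, "spin": 0},
  {"dx": 0, "dy": 0, "dz": -9, "spin": 0},
  {"dx": 0, "dy": 0, "dz": -9, "spin": 0},
])

```text
time_s: 8.75
ee_pos: [0.6393, -0.0172, 0.1469]
ee_rot: [0.003, 0.104, 0.995, -0.0]
wrist_force: [1.0, 0.5, -2.2]
finger_gap: 0.0126
grip_force: 65.8
```

Run:
```python
from h import *
go(.403,.382,.14,168)
p=shot('top')
# mat segmentation: dark blob
g=cv2.cvtColor(p['image'],cv2.COLOR_RGB2GRAY); uv=proj(p,[[.403,.382,.004]])[0]; print(uv)
m=(g<45).astype(np.uint8); n,l,st,ce=cv2.connectedComponentsWithStats(m); k=l[int(uv[1]),int(uv[0])]; print(k,st[k],ce[k])
c=max(cv2.findContours((l==k).astype(np.uint8),0,2)[0],key=cv2.contourArea); b=cv2.boxPoints(cv2.minAreaRect(c)); w=[unproj(p,*q,.004) for q in b]; print(np.round(w,4).tolist(),np.mean(w,0))
w=shot('wrist'); cv2.imwrite('pics/w4.png',w['image'][:,:,::-1])
```

```text
go dx 31.41 dy 34.14 dz -0.06 spin 0.0 (hdg 168.0)
[147.89251964 297.64256532]
21 [ 105  254   86   88 6290] [147.02321145 297.23958665]
[[0.4949, 0.4952], [0.5109, 0.2962], [0.3128, 0.2754], [0.2976, 0.4713]] [0.40406127 0.38451878]
```

View pics/w4.png

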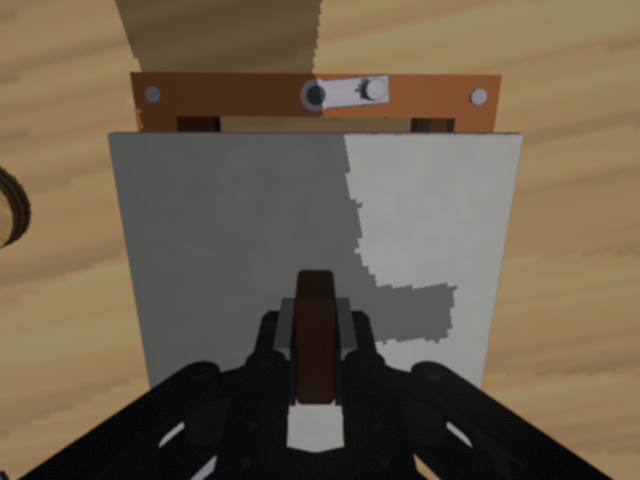

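The cover is held level, with the tab clear. I carry it toward the mat by a route that avoids the mug.

apply_moves([
  {"dx": 1, "dy": 0.4, "dz": -1, "spin": 0},
  {"dx": 3, "dy": 1, "dz": -2, "spin": 0},
  {"dx": 6, "dy": 2, "dz": -2, "spin": 0},
  {"dx": 9, "dy": 3, "dz": -2, "spin": 0},
  {"dx": 12, "dy": 4, "dz": -2, "spin": 0},
  {"dx": 15, "dy": 5.5, "dz": -2, "spin": 0},
  {"dx": 18, "dy": 7.5, "dz": -2, "spin": 0},
  {"dx": 20.5, "dy": 10, "dz": -2, "spin": -2},
  {"dx": 22.5, "dy": 13, "dz": -2, "spin": -4},
  {"dx": 24.5, "dy": 16, "dz": -2, "spin": -6},
  {"dx": 26, "dy": 19, "dz": -2, "spin": -8},
  {"dx": 27.5, "dy": 22, "dz": -2, "spin": -10},
])

```text
time_s: 9.85
ee_pos: [0.4123, 0.2565, 0.1625]
ee_rot: [-0.001, 0.016, 1.0, -0.0]
wrist_force: [1.1, 0.1, -2.2]
finger_gap: 0.013
grip_force: 65.5
```

apply_moves([
  {"dx": 1.0, "dy": 3, "dz": 0, "spin": -2},
  {"dx": 2.0, "dy": 6, "dz": 0, "spin": -4},
  {"dx": 2.5, "dy": 8.5, "dz": 0, "spin": -6},
  {"dx": 2.0, "dy": 10.5, "dz": 0, "spin": -6.6},
  {"dx": 1.8, "dy": 12, "dz": 1, "spin": -6.6},
  {"dx": 1.5, "dy": 12.9, "dz": 2, "spin": -6.6},
  {"dx": 1.5, "dy": 12.9, "dz": 2, "spin": -6.6},
  {"dx": 1.5, "dy": 12.9, "dz": 2, "spin": -6.6},
  {"dx": 1.5, "dy": 12.9, "dz": 2, "spin": -6.6},
])

```text
time_s: 10.6
ee_pos: [0.4036, 0.3838, 0.1427]
ee_rot: [-0.001, -0.04, 0.999, -0.001]
wrist_force: [0.1, -0.2, -1.5]
finger_gap: 0.0128
grip_force: 65.5
```

Run:
```python
from h import *
go(.406,.3865,.09,184.6)
p=shot('wrist'); im=p['image'][:,:,::-1].copy()
a=np.radians(4.6); r=np.array([[np.cos(a),-np.sin(a)],[np.sin(a),np.cos(a)]])
for c,col in (((.404,.3845),(0,0,255)),((.408,.3885),(0,255,0))):
    q=proj(p,np.c_[np.array(c)+np.array([[-.1,-.1],[-.1,.1],[.1,.1],[.1,-.1]])@r.T,np.full(4,.004)])
    cv2.polylines(im,[q.round().astype(np.int32)],True,col,1)
cv2.imwrite('pics/w5.png',im)
```

```text
go dx -0.27 dy 0.26 dz 4.67 spin -0.0 (hdg 184.6)
```

View pics/w5.png

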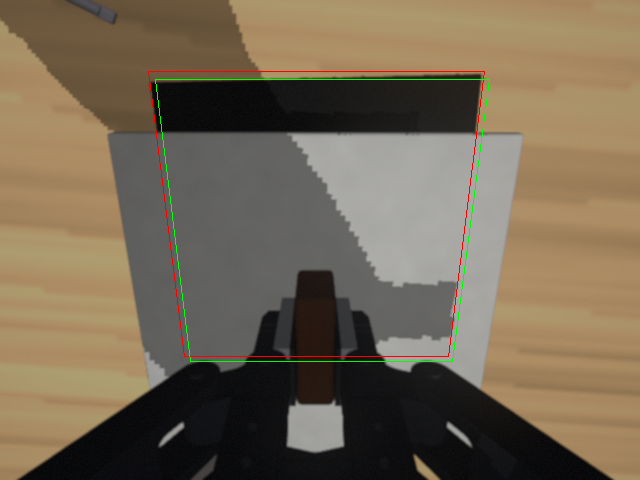

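The mat edge shows its centre at about (.4075,.385). Lowering with a small correction.

apply_moves([
  {"dx": -0.2, "dy": 0.1, "dz": 2, "spin": 0},
  {"dx": -0.4, "dy": 0.1, "dz": 4.5, "spin": 0},
  {"dx": -0.4, "dy": 0.1, "dz": 7, "spin": 0},
  {"dx": -0.4, "dy": 0.1, "dz": 9, "spin": 0},
  {"dx": -0.4, "dy": 0.1, "dz": 10, "spin": 0},
  {"dx": -0.4, "dy": 0.1, "dz": 10.4, "spin": 0},
  {"dx": -0.4, "dy": 0.1, "dz": 10.6, "spin": 0},
  {"dx": -0.4, "dy": 0.1, "dz": 10.7, "spin": 0},
  {"dx": -0.4, "dy": 0.1, "dz": 10.7, "spin": 0},
])

```text
time_s: 11.4
ee_pos: [0.4085, 0.3863, 0.037]
ee_rot: [0.001, -0.04, 0.999, 0.0]
wrist_force: [0.2, 0.3, -1.9]
finger_gap: 0.0134
grip_force: 65.6
```

apply_moves([
  {"dx": 0, "dy": 0, "dz": 0, "spin": 0},
  {"dx": 0, "dy": 0, "dz": 0, "spin": 0},
  {"dx": 0, "dy": 0, "dz": 0, "spin": 0},
  {"dx": 0, "dy": 0, "dz": 0, "spin": 0},
  {"dx": 0, "dy": 0, "dz": 0, "spin": 0},
  {"dx": 0, "dy": 0, "dz": -2, "spin": 0},
  {"dx": 0, "dy": 0, "dz": -5, "spin": 0},
  {"dx": 0, "dy": 0, "dz": -9, "spin": 0},
  {"dx": 0, "dy": 0, "dz": -13, "spin": 0},
  {"dx": 0, "dy": 0, "dz": -16, "spin": 0},
  {"dx": 0, "dy": 0, "dz": -17, "spin": 0},
], jaw=0)

```text
time_s: 12.32
ee_pos: [0.409, 0.3869, 0.2111]
ee_rot: [0.003, -0.04, 0.999, 0.002]
wrist_force: [0.5, -0.1, 0.1]
finger_gap: 0.0425
grip_force: 0.0
```

Run:
```python
from h import *
s=sense();print(s['ee_pos'])
p=shot('top')
def cover(p): 
    h=cv2.cvtColor(p['image'],cv2.COLOR_RGB2HSV)
print(find(p,'cover',.01),find(p,'disc_a',.018),find(p,'weight',.02))
w=shot('wrist')
im=np.hstack([cv2.resize(w['image'],(400,300)),cv2.resize(p['image'][120:390,80:440],(400,300))]); cv2.imwrite('pics/c1.png',im[:,:,::-1])
go(.35,-.238,.18,184)
```

```text
[0.40902063 0.38687473 0.21114001]
[(0.59, np.float64(0.403), np.float64(0.376))] [(0.84, np.float64(0.384), np.float64(-0.35)), (0.76, np.float64(0.352), np.float64(-0.228)), (0.72, np.float64(0.467), np.float64(-0.03)), (0.71, np.float64(0.422), np.float64(-0.1)), (0.67, np.float64(0.401), np.float64(0.384)), (0.61, np.float64(0.571), np.float64(-0.23)), (0.61, np.float64(0.417), np.float64(0.118)), (0.51, np.float64(0.324), np.float64(0.087))] [(0.57, np.float64(0.472), np.float64(-0.228))]
go dx 10.73 dy -61.70 dz 1.92 spin 0.6 (hdg 184.6)
```

View pics/c1.png

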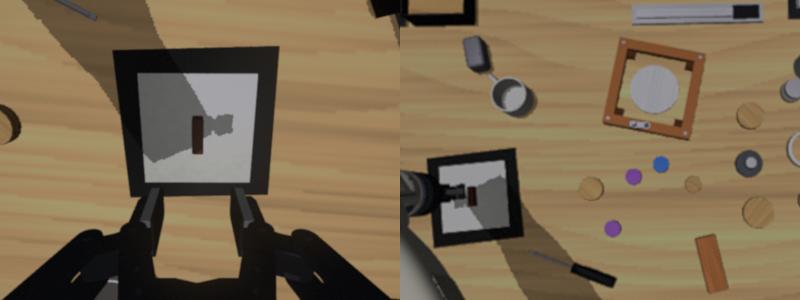

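The cover lies centred on the mat, handle up. Moving to disc a.

apply_moves([
  {"dx": 0.5, "dy": -3, "dz": 0, "spin": 0},
  {"dx": 1.2, "dy": -7, "dz": 0, "spin": 0},
  {"dx": 1.9, "dy": -11, "dz": 0, "spin": 0},
  {"dx": 2.6, "dy": -15, "dz": 0, "spin": 0},
  {"dx": 3.3, "dy": -19, "dz": 0, "spin": 0},
  {"dx": 4, "dy": -23, "dz": 0, "spin": 0},
  {"dx": 4.7, "dy": -27, "dz": 0, "spin": 0},
  {"dx": 5.4, "dy": -31, "dz": 0, "spin": 0},
  {"dx": 6.1, "dy": -35, "dz": 0, "spin": 0},
  {"dx": 6.8, "dy": -39, "dz": 0, "spin": 0},
  {"dx": 7.5, "dy": -43, "dz": 0, "spin": 0},
  {"dx": 8.1, "dy": -47, "dz": 0, "spin": 0},
], jaw=1)

```text
time_s: 13.57
ee_pos: [0.3635, -0.0904, 0.2045]
ee_rot: [-0.001, -0.04, 0.999, 0.001]
wrist_force: [2.1, 0.4, -0.3]
finger_gap: 0.0853
grip_force: 0.0
```

apply_moves([
  {"dx": 0.7, "dy": -4, "dz": 1, "spin": 0},
  {"dx": 1.4, "dy": -8, "dz": 2, "spin": 0},
  {"dx": 2.0, "dy": -11.5, "dz": 3, "spin": 0},
  {"dx": 2.4, "dy": -14, "dz": 3.5, "spin": 0},
  {"dx": 2.6, "dy": -15, "dz": 4, "spin": 0},
  {"dx": 2.6, "dy": -15, "dz": 4, "spin": 0},
  {"dx": 2.6, "dy": -15, "dz": 4, "spin": 0},
  {"dx": 2.6, "dy": -15, "dz": 4, "spin": 0},
])

```text
time_s: 14.23
ee_pos: [0.351, -0.2392, 0.1656]
ee_rot: [-0.0, -0.041, 0.999, 0.001]
wrist_force: [-0.7, 0.8, 0.2]
finger_gap: 0.0859
grip_force: 0.0
```

```bash
cat >> h.py <<'E'
def near(q,r,z,n='wrist'):
    "refine every detection of q with the circle fit, nearest to tool first"
    p=shot(n); P=pose()[0]; out=[]
    for c,x,y in find(p,q,z):
        if np.hypot(x-P[0],y-P[1])<.16: out.append((c,x,y,*circ(p,(x,y),r,z)))
    return p,sorted(out,key=lambda o:np.hypot(o[1]-P[0],o[2]-P[1]))
E
python3 - <<'E'
from h import *
print(pose()[0])
p,o=near('disc_a',.034,.018); print(*o,sep='\n')
for r in(.026,.03,.032,.034,.036):print(r,circ(p,o[0][3],r,.018,.006))
im=p['image'][:,:,::-1].copy(); C=np.c_[o[0][3]+.034*np.c_[np.cos(np.arange(60)/9.55),np.sin(np.arange(60)/9.55)],np.full(60,.018)]
cv2.polylines(im,[proj(p,C).round().astype(np.int32)],True,(0,0,255),1); cv2.imwrite('pics/a1.png',im); go(*o[0][3],.014,184.6)
E
```

```text
[ 0.35104406 -0.23917262  0.16560592]
(0.8, np.float64(0.358), np.float64(-0.24), array([ 0.3584, -0.2409]), np.float64(36.4))
(0.74, np.float64(0.419), np.float64(-0.103), array([ 0.4355, -0.1125]), np.float64(32.7))
0.026 (array([ 0.3492, -0.2459]), np.float64(29.1))
0.03 (array([ 0.3521, -0.2399]), np.float64(31.0))
0.032 (array([ 0.354 , -0.2416]), np.float64(32.5))
0.034 (array([ 0.3584, -0.2409]), np.float64(36.4))
0.036 (array([ 0.3592, -0.2416]), np.float64(28.0))
go dx -0.68 dy -0.22 dz 14.62 spin 0.1 (hdg 184.7)
```

View pics/a1.png

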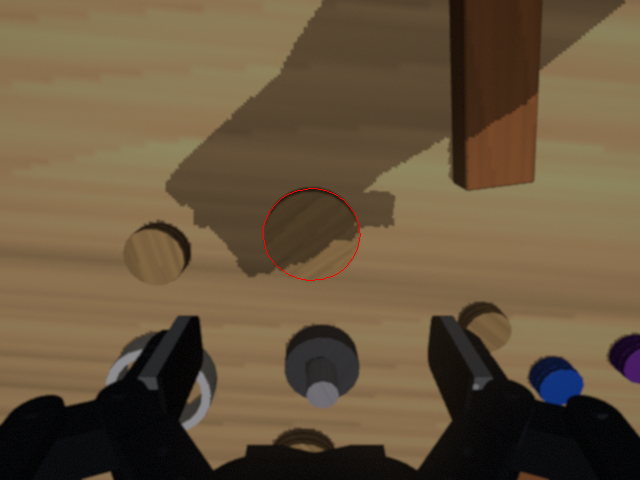

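The wrist view fits disc a's rim well at (.3584,-.2409). Descending and gripping.

apply_moves([
  {"dx": -0.4, "dy": -0.2, "dz": 3, "spin": 0},
  {"dx": -0.7, "dy": -0.2, "dz": 6.5, "spin": 0},
  {"dx": -0.7, "dy": -0.2, "dz": 10, "spin": 0},
  {"dx": -0.7, "dy": -0.2, "dz": 12.5, "spin": 0},
  {"dx": -0.7, "dy": -0.2, "dz": 13.8, "spin": 0},
  {"dx": -0.7, "dy": -0.2, "dz": 14.4, "spin": 0},
  {"dx": -0.7, "dy": -0.2, "dz": 14.5, "spin": 0},
  {"dx": -0.7, "dy": -0.2, "dz": 14.5, "spin": 0},
  {"dx": -0.7, "dy": -0.2, "dz": 14.5, "spin": 0},
])

```text
time_s: 15.08
ee_pos: [0.359, -0.2422, 0.0221]
ee_rot: [0.001, -0.041, 0.999, -0.001]
wrist_force: [-0.0, 0.5, 0.5]
finger_gap: 0.0854
grip_force: 0.0
```

apply_moves([
  {"dx": 0, "dy": 0, "dz": 0, "spin": 0},
  {"dx": 0, "dy": 0, "dz": 0, "spin": 0},
  {"dx": 0, "dy": 0, "dz": 0, "spin": 0},
  {"dx": 0, "dy": 0, "dz": 0, "spin": 0},
  {"dx": 0, "dy": 0, "dz": 0, "spin": 0},
], jaw=-1, force=50)

```text
time_s: 15.5
ee_pos: [0.3588, -0.2423, 0.0223]
ee_rot: [0.001, -0.04, 0.999, -0.001]
wrist_force: [-1.3, 3.1, 13.9]
finger_gap: 0.0661
grip_force: 52.1
```

Run:
```python
from h import *
s=sense(); print(s['ee_pos'],s['finger_gap'],s['grip_force'],s['wrist_force'])
go(.640,-.017,.17,168)
```

```text
[ 0.35882499 -0.24232318  0.02232895] 0.0661162006505411 52.107170820236206 [-1.26638183  3.11670363 13.85635124]
go dx -29.87 dy 20.17 dz -15.35 spin 16.6 (hdg 184.6)
```

apply_moves([
  {"dx": 0, "dy": 0, "dz": -1.5, "spin": 0},
  {"dx": 0, "dy": 0, "dz": -4.5, "spin": 0},
  {"dx": 0, "dy": 0, "dz": -8, "spin": 0},
  {"dx": -2, "dy": 1.3, "dz": -11, "spin": 1},
  {"dx": -4.5, "dy": 3, "dz": -13, "spin": 2},
  {"dx": -7, "dy": 4.7, "dz": -14, "spin": 4},
  {"dx": -10, "dy": 6.7, "dz": -14, "spin": 6},
  {"dx": -13, "dy": 8.8, "dz": -14, "spin": 8},
  {"dx": -16, "dy": 10.8, "dz": -14, "spin": 10},
  {"dx": -19, "dy": 12.8, "dz": -14, "spin": 12},
  {"dx": -22, "dy": 14.8, "dz": -14, "spin": 14},
  {"dx": -25, "dy": 16.9, "dz": -14, "spin": 16.6},
])

```text
time_s: 16.5
ee_pos: [0.5951, -0.0521, 0.1616]
ee_rot: [0.0, 0.105, 0.994, -0.0]
wrist_force: [0.8, -1.3, -0.3]
finger_gap: 0.0661
grip_force: 56.6
```

apply_moves([
  {"dx": -2, "dy": 1.9, "dz": 0, "spin": 0},
  {"dx": -3.8, "dy": 4, "dz": 0, "spin": 0},
  {"dx": -3.8, "dy": 4, "dz": 0, "spin": 0},
  {"dx": -3.8, "dy": 4, "dz": 0, "spin": 0},
  {"dx": -3.8, "dy": 4, "dz": 0, "spin": 0},
  {"dx": -3.8, "dy": 4, "dz": 0, "spin": 0},
])

```text
time_s: 17.0
ee_pos: [0.6387, -0.0227, 0.1613]
ee_rot: [-0.0, 0.105, 0.995, -0.0]
wrist_force: [0.6, -0.2, -0.1]
finger_gap: 0.0662
grip_force: 56.6
```

Run:
```python
from h import *
P,R=pose(); print(P,sense()['finger_gap']); go(.640,-.017,.0385-.006,168)
p=shot('wrist')
zt=P[2]-.0223+.018
c,s=circ(p,P[:2],.034,zt,.008); print('held',c,s,'offset tool',R[:2,:2].T@(c-P[:2]))
print('plate',circ(p,(.640,-.017),.055,.016,.008),circ(p,(.640,-.017),.055,.014,.008))
cv2.imwrite('pics/a2.png',p['image'][:,:,::-1])
```

```text
[ 0.63869917 -0.0227327   0.16131729] 0.06619744211557968
go dx -0.01 dy 0.59 dz 12.28 spin -0.0 (hdg 168.0)
held [ 0.6395 -0.0229] 58.2 offset tool [-8.18116621e-04  3.15232293e-06]
plate (array([ 0.6403, -0.0173]), np.float64(37.7)) (array([ 0.6405, -0.0174]), np.float64(37.2))
```

View pics/a2.png

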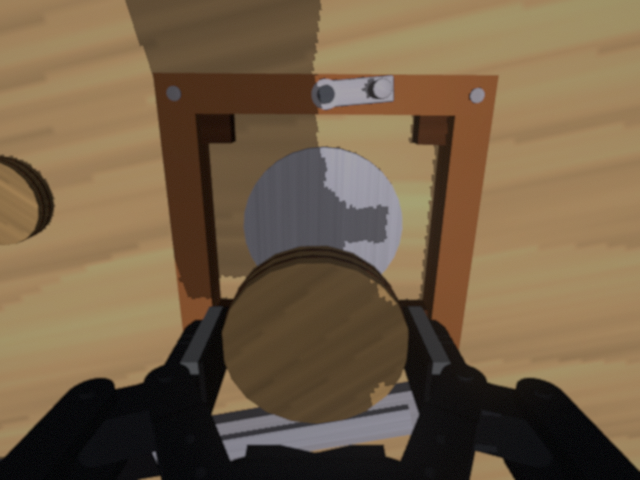

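Held disc a is centred in the fingers, and the plate is at (.6403,-.0173). Lowering.

apply_moves([
  {"dx": 0, "dy": 0.6, "dz": 2, "spin": 0},
  {"dx": 0, "dy": 0.6, "dz": 5, "spin": 0},
  {"dx": 0, "dy": 0.6, "dz": 8, "spin": 0},
  {"dx": 0, "dy": 0.6, "dz": 10.5, "spin": 0},
  {"dx": 0, "dy": 0.6, "dz": 11.6, "spin": 0},
  {"dx": 0, "dy": 0.6, "dz": 12.1, "spin": 0},
  {"dx": 0, "dy": 0.6, "dz": 12.3, "spin": 0},
  {"dx": 0, "dy": 0.6, "dz": 12.3, "spin": 0},
  {"dx": 0, "dy": 0.6, "dz": 12.3, "spin": 0},
])

```text
time_s: 17.8
ee_pos: [0.6414, -0.0167, 0.0395]
ee_rot: [0.001, 0.105, 0.995, -0.0]
wrist_force: [-0.5, 1.0, -0.1]
finger_gap: 0.0661
grip_force: 56.8
```

apply_moves([
  {"dx": 0, "dy": 0, "dz": 0, "spin": 0},
  {"dx": 0, "dy": 0, "dz": 0, "spin": 0},
  {"dx": 0, "dy": 0, "dz": 0, "spin": 0},
  {"dx": 0, "dy": 0, "dz": 0, "spin": 0},
  {"dx": 0, "dy": 0, "dz": -2, "spin": 0},
  {"dx": 0, "dy": 0, "dz": -5, "spin": 0},
  {"dx": 0, "dy": 0, "dz": -9, "spin": 0},
  {"dx": 0, "dy": 0, "dz": -12.5, "spin": 0},
  {"dx": 0, "dy": 0, "dz": -14, "spin": 0},
  {"dx": 0, "dy": 0, "dz": -14, "spin": 0},
], jaw=1)

```text
time_s: 18.63
ee_pos: [0.6422, -0.0164, 0.1828]
ee_rot: [0.004, 0.104, 0.995, -0.0]
wrist_force: [0.3, 0.4, 0.8]
finger_gap: 0.0854
grip_force: 0.0
```

Run:
```python
from h import *
P,R=pose(); print(P)
p=shot('wrist')
print('a',circ(p,(.640,-.017),.034,.034,.01),'plate',circ(p,(.640,-.017),.055,.016,.008))
go(.570,-.2305,.16,184)
t=shot('top'); print(find(t,'disc_b',.018),find(t,'weight',.03))
```

```text
[ 0.64223199 -0.01642932  0.18281792]
a (array([ 0.6415, -0.0164]), np.float64(55.9)) plate (array([ 0.6403, -0.0173]), np.float64(51.8))
go dx 2.55 dy -22.43 dz 1.40 spin -16.0 (hdg 168.0)
[(0.59, np.float64(0.572), np.float64(-0.231)), (0.58, np.float64(0.386), np.float64(-0.352)), (0.52, np.float64(0.428), np.float64(-0.103)), (0.22, np.float64(0.518), np.float64(-0.367))] [(0.86, np.float64(0.47), np.float64(-0.226))]
```

Disc a sits within 1.5 mm of centre. Next, disc b.

apply_moves([
  {"dx": 0.4, "dy": -3.5, "dz": 0, "spin": 0},
  {"dx": 0.8, "dy": -7.5, "dz": 0, "spin": 0},
  {"dx": 1.3, "dy": -11.5, "dz": 0, "spin": 0},
  {"dx": 1.8, "dy": -15.5, "dz": 0.5, "spin": 0},
  {"dx": 2.2, "dy": -19, "dz": 1, "spin": 0},
  {"dx": 2.5, "dy": -21.5, "dz": 1.4, "spin": 0},
  {"dx": 2.5, "dy": -22.4, "dz": 1.4, "spin": 0},
  {"dx": 2.5, "dy": -22.4, "dz": 1.4, "spin": 0},
  {"dx": 2.5, "dy": -22.4, "dz": 1.4, "spin": 0},
  {"dx": 2.5, "dy": -22.4, "dz": 1.4, "spin": 0},
])

```text
time_s: 19.67
ee_pos: [0.57, -0.2289, 0.1637]
ee_rot: [-0.0, 0.104, 0.995, 0.0]
wrist_force: [0.7, -0.2, -0.4]
finger_gap: 0.0855
grip_force: 0.0
```

Run:
```python
from h import *
print(pose()[0])
p,o=near('disc_b',.030,.018); print(*o,sep='\n')
for r in(.026,.028,.03,.032,.034):print(r,circ(p,o[0][3],r,.018,.006))
go(*o[0][3],.016,168)
```

```text
[ 0.57004846 -0.22893909  0.16366652]
(0.71, np.float64(0.573), np.float64(-0.231), array([ 0.5744, -0.2311]), np.float64(40.5))
(0.46, np.float64(0.466), np.float64(-0.226), array([ 0.469, -0.224]), np.float64(60.0))
0.026 (array([ 0.5706, -0.2271]), np.float64(30.2))
0.028 (array([ 0.5703, -0.23  ]), np.float64(34.1))
0.03 (array([ 0.5744, -0.2312]), np.float64(40.5))
0.032 (array([ 0.5749, -0.2317]), np.float64(34.0))
0.034 (array([ 0.5773, -0.2279]), np.float64(25.2))
go dx -0.46 dy -0.15 dz 14.20 spin 0.1 (hdg 168.1)
```

apply_moves([
  {"dx": -0.4, "dy": -0.15, "dz": 3, "spin": 0},
  {"dx": -0.45, "dy": -0.15, "dz": 6.5, "spin": 0},
  {"dx": -0.45, "dy": -0.15, "dz": 10, "spin": 0},
  {"dx": -0.45, "dy": -0.15, "dz": 12.5, "spin": 0},
  {"dx": -0.45, "dy": -0.15, "dz": 13.7, "spin": 0},
  {"dx": -0.45, "dy": -0.15, "dz": 14.2, "spin": 0},
  {"dx": -0.45, "dy": -0.15, "dz": 14.3, "spin": 0},
  {"dx": -0.45, "dy": -0.15, "dz": 14.3, "spin": 0},
  {"dx": -0.45, "dy": -0.15, "dz": 14.3, "spin": 0},
])

```text
time_s: 20.52
ee_pos: [0.5746, -0.2326, 0.0223]
ee_rot: [0.001, 0.104, 0.995, -0.0]
wrist_force: [0.4, 1.0, 0.8]
finger_gap: 0.0853
grip_force: 0.0
```

apply_moves([
  {"dx": 0, "dy": 0, "dz": 0, "spin": 0},
  {"dx": 0, "dy": 0, "dz": 0, "spin": 0},
  {"dx": 0, "dy": 0, "dz": 0, "spin": 0},
  {"dx": 0, "dy": 0, "dz": 0, "spin": 0},
  {"dx": 0, "dy": 0, "dz": 0, "spin": 0},
  {"dx": 0, "dy": 0, "dz": 0, "spin": 0},
], jaw=-1, force=50)

```text
time_s: 21.02
ee_pos: [0.5742, -0.2328, 0.0224]
ee_rot: [0.001, 0.104, 0.995, -0.0]
wrist_force: [-1.6, 0.7, 7.3]
finger_gap: 0.058
grip_force: 52.7
```

Run:
```python
from h import *
s=sense(); print(s['ee_pos'],s['finger_gap'],s['grip_force'],s['wrist_force'])
go(.640,-.017,.17,168)
```

```text
[ 0.57422275 -0.23282699  0.02241953] 0.05799409226466274 52.70598649978638 [-1.57949783  0.67888354  7.30319178]
go dx -1.98 dy 22.47 dz -15.37 spin 0.0 (hdg 168.0)
```

apply_moves([
  {"dx": 0, "dy": 0, "dz": -1.5, "spin": 0},
  {"dx": 0, "dy": 0, "dz": -4.5, "spin": 0},
  {"dx": 0, "dy": 0, "dz": -8, "spin": 0},
  {"dx": 0, "dy": 1.5, "dz": -11, "spin": 0},
  {"dx": -0.4, "dy": 4, "dz": -13, "spin": 0},
  {"dx": -0.6, "dy": 7, "dz": -14.5, "spin": 0},
  {"dx": -0.9, "dy": 10, "dz": -14.5, "spin": 0},
  {"dx": -1.2, "dy": 13, "dz": -14.5, "spin": 0},
  {"dx": -1.5, "dy": 16, "dz": -14.5, "spin": 0},
  {"dx": -1.8, "dy": 19, "dz": -14.5, "spin": 0},
  {"dx": -2, "dy": 21.5, "dz": -14.5, "spin": 0},
  {"dx": -2, "dy": 22.5, "dz": -14.5, "spin": 0},
])

```text
time_s: 22.02
ee_pos: [0.6406, -0.0137, 0.1664]
ee_rot: [0.0, 0.103, 0.995, 0.0]
wrist_force: [0.2, 0.0, -0.3]
finger_gap: 0.0584
grip_force: 53.6
```

apply_moves([
  {"dx": 0, "dy": 0, "dz": 0, "spin": 0},
  {"dx": 0, "dy": 0, "dz": 0, "spin": 0},
  {"dx": 0, "dy": 0, "dz": 0, "spin": 0},
  {"dx": 0, "dy": 0, "dz": 0, "spin": 0},
])

```text
time_s: 22.35
ee_pos: [0.6398, -0.018, 0.1661]
ee_rot: [0.0, 0.105, 0.994, -0.0]
wrist_force: [0.3, -0.1, 0.2]
finger_gap: 0.0583
grip_force: 53.6
```

```bash
cat >> h.py <<'E'
def held(r,zpick,zlow,rlow,zstack):
    "held disc (radius r, gripped at TCP zpick above its underside): moves to put it on zstack, over the plate"
    P,R=pose(); print(P,sense()['finger_gap']); p=shot('wrist')
    c,s=circ(p,P[:2],r,P[2]-zpick+.018,.008); off=c-P[:2]
    print('held',c,s,'below',circ(p,(.640,-.017),rlow,zlow,.008)); T=np.array([.6405,-.017])
    go(*(T-off),zstack+zpick-.006,168); return p
E
python3 - <<'E'
from h import *
held(.030,.0224,.034,.034,.034)
E
```

```text
[ 0.6398015  -0.01802102  0.16608892] 0.05828018876882083
held [ 0.6417 -0.019 ] 57.9 below (array([ 0.6411, -0.0165]), np.float64(46.4))
go dx 0.16 dy 0.17 dz 10.97 spin -0.1 (hdg 167.9)
```

apply_moves([
  {"dx": 0.25, "dy": 0.15, "dz": 2, "spin": 0},
  {"dx": 0.25, "dy": 0.15, "dz": 5, "spin": 0},
  {"dx": 0.25, "dy": 0.15, "dz": 8, "spin": 0},
  {"dx": 0.25, "dy": 0.15, "dz": 9.8, "spin": 0},
  {"dx": 0.25, "dy": 0.15, "dz": 10.6, "spin": 0},
  {"dx": 0.25, "dy": 0.15, "dz": 10.9, "spin": 0},
  {"dx": 0.25, "dy": 0.15, "dz": 11, "spin": 0},
  {"dx": 0.25, "dy": 0.15, "dz": 11, "spin": 0},
  {"dx": 0.25, "dy": 0.15, "dz": 11, "spin": 0},
])

```text
time_s: 23.15
ee_pos: [0.6384, -0.0152, 0.0568]
ee_rot: [0.001, 0.105, 0.995, -0.0]
wrist_force: [-0.0, 0.0, -1.2]
finger_gap: 0.0583
grip_force: 53.8
```

apply_moves([
  {"dx": 0, "dy": 0, "dz": 0, "spin": 0},
  {"dx": 0, "dy": 0, "dz": 0, "spin": 0},
  {"dx": 0, "dy": 0, "dz": 0, "spin": 0},
  {"dx": 0, "dy": 0, "dz": 0, "spin": 0},
  {"dx": 0, "dy": 0, "dz": -2, "spin": 0},
  {"dx": 0, "dy": 0, "dz": -5, "spin": 0},
  {"dx": 0, "dy": 0, "dz": -9, "spin": 0},
  {"dx": 0, "dy": 0, "dz": -11.5, "spin": 0},
  {"dx": 0, "dy": 0, "dz": -12.5, "spin": 0},
  {"dx": 0, "dy": 0, "dz": -12.5, "spin": 0},
], jaw=1)

```text
time_s: 23.98
ee_pos: [0.6389, -0.0148, 0.1839]
ee_rot: [0.002, 0.104, 0.995, -0.0]
wrist_force: [-0.5, -0.7, -0.4]
finger_gap: 0.0851
grip_force: 0.0
```

Run:
```python
from h import *
P,R=pose(); print(P)
p=shot('wrist')
print('b',circ(p,(.640,-.017),.030,.052,.01),'a',circ(p,(.640,-.017),.034,.034,.008))
go(.418,.120,.16,184)
t=shot('top'); print(find(t,'disc_c',.018),find(t,'weight',.03))
```

```text
[ 0.63894924 -0.01478468  0.18386239]
b (array([ 0.6411, -0.0155]), np.float64(49.4)) a (array([ 0.6416, -0.0162]), np.float64(56.2))
go dx 24.34 dy 8.61 dz 1.51 spin -16.0 (hdg 168.0)
[(0.81, np.float64(0.383), np.float64(-0.35)), (0.59, np.float64(0.423), np.float64(-0.105))] [(0.69, np.float64(0.409), np.float64(0.381)), (0.55, np.float64(0.465), np.float64(-0.231))]
```

apply_moves([
  {"dx": 3, "dy": 1, "dz": 0, "spin": 0},
  {"dx": 7, "dy": 2.5, "dz": 0, "spin": 0},
  {"dx": 11, "dy": 4, "dz": 0, "spin": 0},
  {"dx": 15, "dy": 5.3, "dz": 0.5, "spin": 0},
  {"dx": 18.5, "dy": 6.5, "dz": 1, "spin": 0},
  {"dx": 21.5, "dy": 7.6, "dz": 1.5, "spin": 0},
  {"dx": 23.5, "dy": 8.3, "dz": 1.5, "spin": 0},
  {"dx": 24.3, "dy": 8.6, "dz": 1.5, "spin": 0},
  {"dx": 24.3, "dy": 8.6, "dz": 1.5, "spin": 0},
  {"dx": 24.3, "dy": 8.6, "dz": 1.5, "spin": 0},
  {"dx": 24.3, "dy": 8.6, "dz": 1.5, "spin": 0},
], jaw=0.8)

```text
time_s: 25.1
ee_pos: [0.4192, 0.1194, 0.1657]
ee_rot: [0.0, 0.105, 0.995, -0.0]
wrist_force: [0.1, -0.4, 0.5]
finger_gap: 0.0768
grip_force: 0.0
```

Run:
```python
from h import *
print(pose()[0])
p,o=near('disc_c',.026,.018); print(*o,sep='\n')
if o:
    for r in(.022,.024,.026,.028,.030):print(r,circ(p,o[0][3],r,.018,.006))
    go(*o[0][3],.0175,168)
```

```text
[0.4192115  0.11944182 0.16569915]
(0.64, np.float64(0.42), np.float64(0.128), array([0.4214, 0.1269]), np.float64(45.6))
(0.73, np.float64(0.441), np.float64(0.035), array([0.4496, 0.0418]), np.float64(29.4))
(0.91, np.float64(0.332), np.float64(0.08), array([0.3319, 0.0914]), np.float64(21.4))
(0.6, np.float64(0.467), np.float64(-0.023), array([ 0.475 , -0.0179]), np.float64(35.8))
0.022 (array([0.4157, 0.1322]), np.float64(29.9))
0.024 (array([0.4201, 0.1249]), np.float64(37.1))
0.026 (array([0.4186, 0.1268]), np.float64(46.8))
0.028 (array([0.4188, 0.1273]), np.float64(41.2))
0.03 (array([0.4176, 0.1233]), np.float64(29.3))
go dx -0.07 dy 0.79 dz 14.22 spin -0.0 (hdg 168.0)
```

apply_moves([
  {"dx": 0.15, "dy": 0.75, "dz": 3, "spin": 0},
  {"dx": 0.15, "dy": 0.75, "dz": 6.5, "spin": 0},
  {"dx": 0.15, "dy": 0.75, "dz": 10, "spin": 0},
  {"dx": 0.15, "dy": 0.75, "dz": 12.5, "spin": 0},
  {"dx": 0.15, "dy": 0.75, "dz": 13.7, "spin": 0},
  {"dx": 0.15, "dy": 0.75, "dz": 14.1, "spin": 0},
  {"dx": 0.15, "dy": 0.75, "dz": 14.2, "spin": 0},
  {"dx": 0.15, "dy": 0.75, "dz": 14.2, "spin": 0},
  {"dx": 0.15, "dy": 0.75, "dz": 14.2, "spin": 0},
])

```text
time_s: 25.95
ee_pos: [0.4191, 0.1275, 0.0248]
ee_rot: [0.001, 0.105, 0.995, 0.0]
wrist_force: [-0.9, -0.0, -0.9]
finger_gap: 0.0769
grip_force: 0.0
```

apply_moves([
  {"dx": 0, "dy": 0, "dz": 0, "spin": 0},
  {"dx": 0, "dy": 0, "dz": 0, "spin": 0},
  {"dx": 0, "dy": 0, "dz": 0, "spin": 0},
  {"dx": 0, "dy": 0, "dz": 0, "spin": 0},
  {"dx": 0, "dy": 0, "dz": 0, "spin": 0},
  {"dx": 0, "dy": 0, "dz": 0, "spin": 0},
], jaw=-1, force=50)

```text
time_s: 26.45
ee_pos: [0.4187, 0.1276, 0.0252]
ee_rot: [0.001, 0.104, 0.995, 0.0]
wrist_force: [-3.0, -1.0, 11.1]
finger_gap: 0.0504
grip_force: 50.1
```

Run:
```python
from h import *
s=sense(); print(s['ee_pos'],s['finger_gap'],s['grip_force'],s['wrist_force'])
go(.640,-.017,.17,168)
```

```text
[0.41865983 0.1276118  0.02515301] 0.05042474711845575 50.1062285900116 [-3.01661031 -0.95672329 11.0889724 ]
go dx -24.68 dy -9.55 dz -15.04 spin 0.0 (hdg 168.0)
```

apply_moves([
  {"dx": 0, "dy": 0, "dz": -1.5, "spin": 0},
  {"dx": 0, "dy": 0, "dz": -4.5, "spin": 0},
  {"dx": 0, "dy": 0, "dz": -8, "spin": 0},
  {"dx": -2, "dy": -0.8, "dz": -11, "spin": 0},
  {"dx": -5, "dy": -2, "dz": -13.5, "spin": 0},
  {"dx": -8, "dy": -3.2, "dz": -15, "spin": 0},
  {"dx": -11.2, "dy": -4.4, "dz": -15, "spin": 0},
  {"dx": -14.4, "dy": -5.6, "dz": -15, "spin": 0},
  {"dx": -17.5, "dy": -6.8, "dz": -15, "spin": 0},
  {"dx": -20.5, "dy": -8, "dz": -15, "spin": 0},
  {"dx": -23, "dy": -9, "dz": -15, "spin": 0},
  {"dx": -24.7, "dy": -9.5, "dz": -15, "spin": 0},
])

```text
time_s: 27.45
ee_pos: [0.6418, -0.0185, 0.1739]
ee_rot: [0.0, 0.105, 0.994, -0.0]
wrist_force: [-0.6, -0.4, -0.7]
finger_gap: 0.05
grip_force: 52.2
```

apply_moves([
  {"dx": 0, "dy": 0, "dz": 0, "spin": 0},
  {"dx": 0, "dy": 0, "dz": 0, "spin": 0},
  {"dx": 0, "dy": 0, "dz": 0, "spin": 0},
  {"dx": 0, "dy": 0, "dz": 0, "spin": 0},
])

```text
time_s: 27.78
ee_pos: [0.6392, -0.016, 0.1744]
ee_rot: [-0.0, 0.104, 0.995, 0.0]
wrist_force: [-0.8, -0.9, -0.0]
finger_gap: 0.05
grip_force: 52.2
```

Run:
```python
from h import *
held(.026,.0252,.052,.030,.052)
```

```text
[ 0.63922081 -0.01599196  0.17440215] 0.05003172821923517
held [ 0.6409 -0.0169] 58.7 below (array([ 0.6318, -0.0142]), np.float64(45.6))
go dx 0.05 dy -0.02 dz 9.73 spin 0.1 (hdg 168.1)
```

Run:
```python
from h import *
p=shot('wrist')
print('b',circ(p,(.6411,-.0155),.030,.052,.003),'a',circ(p,(.6415,-.0163),.034,.034,.003),circ(p,(.6415,-.0163),.034,.034,.008),'plate',circ(p,(.6405,-.017),.055,.016,.008))
```

```text
b (array([ 0.6415, -0.0151]), np.float64(44.9)) a (array([ 0.6414, -0.0162]), np.float64(49.1)) (array([ 0.6414, -0.0162]), np.float64(49.1)) plate (array([ 0.6401, -0.0173]), np.float64(43.8))
```

Disc b is where it was left; the odd fit came from occlusion. Lowering c.

apply_moves([
  {"dx": 0.05, "dy": 0, "dz": 2, "spin": 0},
  {"dx": 0.05, "dy": 0, "dz": 5, "spin": 0},
  {"dx": 0.05, "dy": 0, "dz": 7.5, "spin": 0},
  {"dx": 0.05, "dy": 0, "dz": 8.8, "spin": 0},
  {"dx": 0.05, "dy": 0, "dz": 9.4, "spin": 0},
  {"dx": 0.05, "dy": 0, "dz": 9.7, "spin": 0},
  {"dx": 0.05, "dy": 0, "dz": 9.8, "spin": 0},
  {"dx": 0.05, "dy": 0, "dz": 9.8, "spin": 0},
  {"dx": 0.05, "dy": 0, "dz": 9.8, "spin": 0},
])

```text
time_s: 28.63
ee_pos: [0.64, -0.0164, 0.0773]
ee_rot: [0.001, 0.104, 0.995, -0.0]
wrist_force: [-2.2, 0.6, 4.1]
finger_gap: 0.0501
grip_force: 52.7
```

apply_moves([
  {"dx": 0, "dy": 0, "dz": 0, "spin": 0},
  {"dx": 0, "dy": 0, "dz": 0, "spin": 0},
  {"dx": 0, "dy": 0, "dz": 0, "spin": 0},
  {"dx": 0, "dy": 0, "dz": 0, "spin": 0},
  {"dx": 0, "dy": 0, "dz": -2, "spin": 0},
  {"dx": 0, "dy": 0, "dz": -5, "spin": 0},
  {"dx": 0, "dy": 0, "dz": -9, "spin": 0},
  {"dx": 0, "dy": 0, "dz": -11.5, "spin": 0},
  {"dx": 0, "dy": 0, "dz": -12.5, "spin": 0},
  {"dx": 0, "dy": 0, "dz": -12.5, "spin": 0},
], jaw=0.8)

```text
time_s: 29.47
ee_pos: [0.6406, -0.0167, 0.2038]
ee_rot: [0.002, 0.104, 0.995, -0.0]
wrist_force: [-0.3, 0.1, 0.0]
finger_gap: 0.077
grip_force: 0.0
```

Run:
```python
from h import *
P,R=pose(); print(P)
p=shot('wrist')
print('c',circ(p,(.640,-.017),.026,.070,.01),'b',circ(p,(.641,-.0155),.030,.052,.006),'a',circ(p,(.640,-.017),.034,.034,.008))
go(.384,-.350,.16,168)
t=shot('top'); print(find(t,'disc_c',.018),find(t,'weight',.03))
```

```text
[ 0.64055352 -0.0167094   0.20375325]
c (array([ 0.643 , -0.0168]), np.float64(50.2)) b (array([ 0.6463, -0.0174]), np.float64(47.6)) a (array([ 0.6478, -0.0178]), np.float64(47.4))
go dx 18.11 dy -37.92 dz 3.51 spin 0.0 (hdg 168.0)
[(0.7, np.float64(0.417), np.float64(-0.105)), (0.61, np.float64(0.641), np.float64(-0.101)), (0.57, np.float64(0.384), np.float64(-0.359)), (0.39, np.float64(0.628), np.float64(-0.329))] [(0.8, np.float64(0.469), np.float64(-0.227)), (0.69, np.float64(0.623), np.float64(-0.33)), (0.61, np.float64(0.481), np.float64(-0.375))]
```

Run:
```python
from h import *
p=shot('wrist'); P,R=pose(); print(P)
print('c',circ(p,(.640,-.017),.026,.070,.01),'b',circ(p,(.641,-.0155),.030,.052,.006),'a',circ(p,(.640,-.017),.034,.034,.008),'plate',circ(p,(.6405,-.017),.055,.016,.008))
go(.384,-.350,.16,168)
```

```text
[ 0.63890454 -0.01648218  0.19894529]
c (array([ 0.643 , -0.0167]), np.float64(50.8)) b (array([ 0.6465, -0.0175]), np.float64(48.2)) a (array([ 0.6478, -0.0177]), np.float64(47.5)) plate (array([ 0.6405, -0.0175]), np.float64(50.5))
go dx 18.00 dy -37.92 dz 3.36 spin 0.0 (hdg 168.0)
```

Run:
```python
from h import *
p=shot('wrist'); im=cv2.resize(p['image'][:,:,::-1],None,fx=4,fy=4,interpolation=cv2.INTER_CUBIC)
th=np.linspace(0,2*np.pi,90)
for c,r,z,col in [((.6415,-.0164),.034,.034,(0,0,255)),((.6411,-.0155),.030,.052,(0,255,0)),((.643,-.0167),.026,.07,(255,0,0))]:
    q=proj(p,np.c_[np.array(c)+r*np.c_[np.cos(th),np.sin(th)],np.full(90,z)]); cv2.polylines(im,[(q*4).round().astype(np.int32)],True,col,1)
u,v=(proj(p,[[.640,-.017,.04]])[0]*4).astype(int); cv2.imwrite('pics/s1.png',im[max(v-300,0):v+300,max(u-350,0):u+350])
```

```text
(no output)
```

View pics/s1.png

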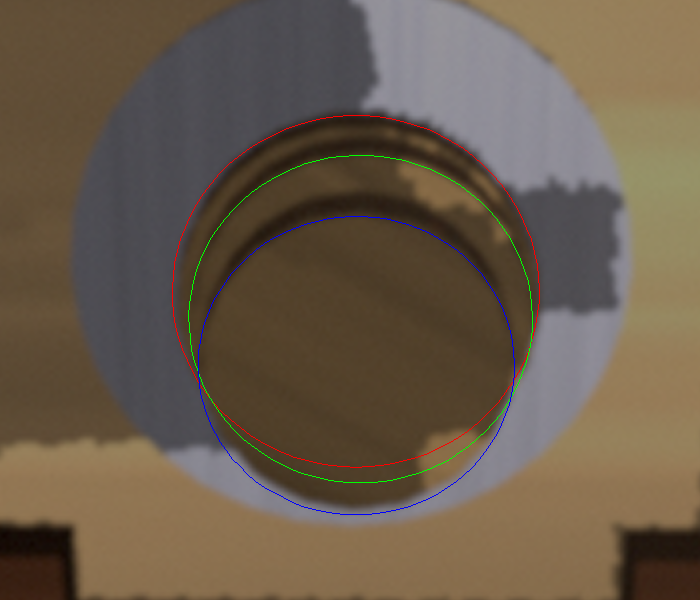

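The front rims of a, b and c look shifted by a few mm. I look from straight above, where nothing hides them.

apply_moves([
  {"dx": -2, "dy": 0, "dz": 0, "spin": 0},
  {"dx": -5, "dy": 0, "dz": 0, "spin": 0},
  {"dx": -7, "dy": 0, "dz": 0, "spin": 0},
  {"dx": -8, "dy": 0, "dz": 0, "spin": 0},
  {"dx": -8, "dy": 0, "dz": 0, "spin": 0},
  {"dx": -8, "dy": 0, "dz": 0, "spin": 0},
  {"dx": -8, "dy": 0, "dz": 0, "spin": 0},
])

```text
time_s: 30.35
ee_pos: [0.7171, -0.033, 0.2002]
ee_rot: [-0.001, 0.104, 0.995, 0.0]
wrist_force: [0.2, 0.3, -0.3]
finger_gap: 0.0769
grip_force: 0.0
```

```bash
cat >> h.py <<'E'
def stack(p,n):
    print('plate',circ(p,(.640,-.017),.055,.016,.008))
    for i,r in enumerate([.034,.030,.026,.022,.018][:n]): print('abcde'[i],circ(p,(.641,-.017),r,.034+.018*i,.010))
E
python3 - <<'E'
from h import *
P,R=pose(); p=shot('wrist'); print(P,-p['R'].T@p['t']); stack(p,3)
im=cv2.resize(p['image'][:,:,::-1],None,fx=4,fy=4,interpolation=cv2.INTER_CUBIC)
u,v=(proj(p,[[.640,-.017,.04]])[0]*4).astype(int); cv2.imwrite('pics/s2.png',im[max(v-300,0):v+300,max(u-350,0):u+350]);print(u,v)
E
```

```text
[ 0.71709532 -0.03296543  0.20023982] [ 0.63586638 -0.01545603  0.31792133]
plate (array([ 0.6405, -0.0173]), np.float64(47.8))
a (array([ 0.6432, -0.0161]), np.float64(57.0))
b (array([ 0.642 , -0.0163]), np.float64(45.5))
c (array([ 0.6384, -0.0126]), np.float64(33.4))
1255 430
```

View pics/s2.png

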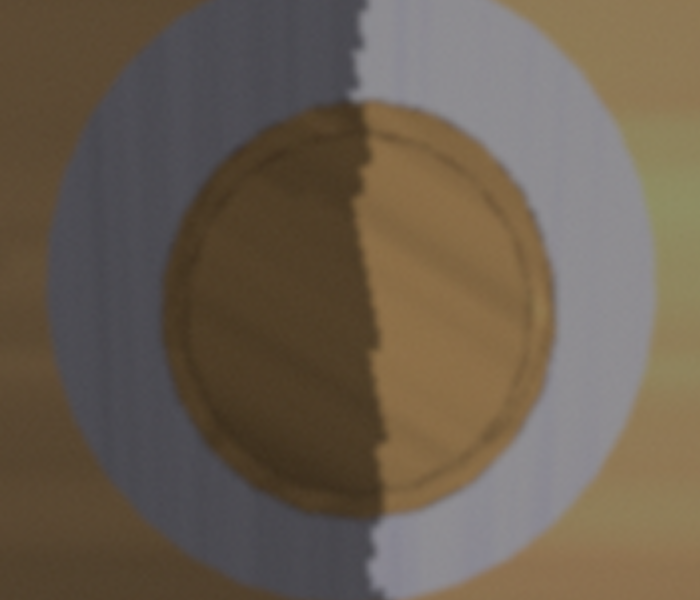

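Run:
```python
from h import *
p=shot('wrist')
for u,v,z in [(316,109.75,.034),(316.4,110.5,.052),(316.4,110.5,.07)]: print(z,unproj(p,u,v,z))
for r,z in [(.034,.034),(.030,.052),(.026,.07),(.026,.052),(.030,.034),(.026,.034)]:
    print(r,z,circ(p,(.642,-.0163),r,z,.004))
for z in (.034,.052,.07):
    print(z,[(r,float(circ(p,(.642,-.0163),r/1e3,z,.003)[1])) for r in (24,25,26,27,28,29,30,31,32,33,34,35,36)])
t=shot('top'); print(find(t,'disc_c',.03))
```

```text
0.034 [ 0.64191732 -0.01583582]
0.052 [ 0.64202644 -0.01565255]
0.07 [ 0.64160242 -0.0156349 ]
0.034 0.034 (array([ 0.6433, -0.0161]), np.float64(57.0))
0.03 0.052 (array([ 0.642 , -0.0162]), np.float64(45.9))
0.026 0.07 (array([ 0.6379, -0.0129]), np.float64(32.8))
0.026 0.052 (array([ 0.6468, -0.0106]), np.float64(28.8))
0.03 0.034 (array([ 0.639 , -0.0124]), np.float64(31.8))
0.026 0.034 (array([ 0.6351, -0.0104]), np.float64(24.8))
0.034 [(24, 12.7), (25, 14.3), (26, 14.9), (27, 25.5), (28, 27.4), (29, 29.2), (30, 31.8), (31, 35.0), (32, 43.3), (33, 56.0), (34, 57.0), (35, 51.1), (36, 32.4)]
0.052 [(24, 15.5), (25, 14.9), (26, 26.7), (27, 29.6), (28, 32.3), (29, 35.4), (30, 45.9), (31, 57.2), (32, 57.7), (33, 48.8), (34, 30.7), (35, 27.9), (36, 25.2)]
0.07 [(24, 30.7), (25, 29.8), (26, 32.8), (27, 35.8), (28, 48.8), (29, 58.0), (30, 58.2), (31, 45.9), (32, 30.0), (33, 27.2), (34, 24.8), (35, 22.7), (36, 28.5)]
[(0.64, np.float64(0.427), np.float64(-0.101)), (0.54, np.float64(0.386), np.float64(-0.347))]
```

From straight above, a sits within 3 mm of the plate centre, and b and c within 2 mm, all correctly nested; the earlier shift was the lower rims confusing the fit. Going on to disc d.

apply_moves([
  {"dx": 2, "dy": -2.5, "dz": 0, "spin": 0},
  {"dx": 4.2, "dy": -6, "dz": 0, "spin": 0},
  {"dx": 6.5, "dy": -9.5, "dz": 0, "spin": 0},
  {"dx": 8.8, "dy": -13, "dz": 0, "spin": 0},
  {"dx": 11.1, "dy": -16.5, "dz": 0, "spin": 0},
  {"dx": 13.4, "dy": -20, "dz": 0, "spin": 0},
  {"dx": 15.8, "dy": -23.4, "dz": 0, "spin": 0},
  {"dx": 18.1, "dy": -26.8, "dz": 0, "spin": 0},
  {"dx": 20.4, "dy": -30, "dz": 1, "spin": 0},
  {"dx": 22.6, "dy": -33, "dz": 2, "spin": 0},
  {"dx": 24.6, "dy": -35.8, "dz": 3, "spin": 0},
  {"dx": 26, "dy": -37.9, "dz": 3.4, "spin": 0},
], jaw=0.55)

```text
time_s: 31.55
ee_pos: [0.3821, -0.3507, 0.1664]
ee_rot: [-0.0, 0.105, 0.994, -0.0]
wrist_force: [0.9, 0.4, 0.7]
finger_gap: 0.0661
grip_force: 0.0
```

apply_moves([
  {"dx": 0, "dy": 0, "dz": 0, "spin": 0},
  {"dx": 0, "dy": 0, "dz": 0, "spin": 0},
  {"dx": 0, "dy": 0, "dz": 0, "spin": 0},
  {"dx": 0, "dy": 0, "dz": 0, "spin": 0},
])

```text
time_s: 31.88
ee_pos: [0.3855, -0.3493, 0.1675]
ee_rot: [0.0, 0.104, 0.995, -0.0]
wrist_force: [-0.1, -0.4, 0.4]
finger_gap: 0.0662
grip_force: 0.0
```

Run:
```python
from h import *
print(pose()[0])
p,o=near('disc_d',.022,.018); print(*o,sep='\n')
if o:
    for r in(.018,.02,.022,.024,.026):print(r,circ(p,o[0][3],r,.018,.006))
    go(*o[0][3],.018,168)
```

```text
[ 0.38547057 -0.34934547  0.16745281]
(0.7, np.float64(0.384), np.float64(-0.353), array([ 0.382 , -0.3521]), np.float64(44.2))
0.018 (array([ 0.3758, -0.3528]), np.float64(27.5))
0.02 (array([ 0.3824, -0.3493]), np.float64(30.7))
0.022 (array([ 0.382 , -0.3521]), np.float64(44.2))
0.024 (array([ 0.3828, -0.3521]), np.float64(41.6))
0.026 (array([ 0.3823, -0.3559]), np.float64(27.2))
go dx 0.30 dy -0.35 dz 14.33 spin 0.1 (hdg 168.1)
```

apply_moves([
  {"dx": 0.3, "dy": -0.35, "dz": 3, "spin": 0},
  {"dx": 0.3, "dy": -0.35, "dz": 6.5, "spin": 0},
  {"dx": 0.3, "dy": -0.35, "dz": 10, "spin": 0},
  {"dx": 0.3, "dy": -0.35, "dz": 12.5, "spin": 0},
  {"dx": 0.3, "dy": -0.35, "dz": 13.7, "spin": 0},
  {"dx": 0.3, "dy": -0.35, "dz": 14.1, "spin": 0},
  {"dx": 0.3, "dy": -0.35, "dz": 14.2, "spin": 0},
  {"dx": 0.3, "dy": -0.35, "dz": 14.2, "spin": 0},
  {"dx": 0.3, "dy": -0.35, "dz": 14.2, "spin": 0},
])

```text
time_s: 32.73
ee_pos: [0.3818, -0.3531, 0.0261]
ee_rot: [0.001, 0.104, 0.995, -0.001]
wrist_force: [-0.5, -0.2, 0.1]
finger_gap: 0.0662
grip_force: 0.0
```

apply_moves([
  {"dx": 0, "dy": 0, "dz": 0, "spin": 0},
  {"dx": 0, "dy": 0, "dz": 0, "spin": 0},
  {"dx": 0, "dy": 0, "dz": 0, "spin": 0},
  {"dx": 0, "dy": 0, "dz": 0, "spin": 0},
  {"dx": 0, "dy": 0, "dz": 0, "spin": 0},
  {"dx": 0, "dy": 0, "dz": 0, "spin": 0},
], jaw=-1, force=50)

```text
time_s: 33.23
ee_pos: [0.3815, -0.3532, 0.0263]
ee_rot: [0.001, 0.104, 0.995, -0.001]
wrist_force: [-0.5, 1.9, 8.6]
finger_gap: 0.0422
grip_force: 49.8
```

Run:
```python
from h import *
s=sense(); print(s['ee_pos'],s['finger_gap'],s['grip_force'],s['wrist_force'])
go(.640,-.017,.19,168)
```

```text
[ 0.38153145 -0.35317238  0.02629714] 0.04215520734464164 49.81987953186035 [-0.52445907  1.89087686  8.60481156]
go dx -18.34 dy 38.23 dz -16.99 spin 0.0 (hdg 168.0)
```

apply_moves([
  {"dx": 0, "dy": 0, "dz": -1.5, "spin": 0},
  {"dx": 0, "dy": 0, "dz": -4.5, "spin": 0},
  {"dx": 0, "dy": 0, "dz": -8, "spin": 0},
  {"dx": -0.9, "dy": 2, "dz": -11, "spin": 0},
  {"dx": -2.4, "dy": 5, "dz": -13.5, "spin": 0},
  {"dx": -3.9, "dy": 8.2, "dz": -15.5, "spin": 0},
  {"dx": -5.5, "dy": 11.5, "dz": -17, "spin": 0},
  {"dx": -7.2, "dy": 15, "dz": -17, "spin": 0},
  {"dx": -8.9, "dy": 18.5, "dz": -17, "spin": 0},
  {"dx": -10.6, "dy": 22, "dz": -17, "spin": 0},
  {"dx": -12.2, "dy": 25.5, "dz": -17, "spin": 0},
  {"dx": -13.9, "dy": 29, "dz": -17, "spin": 0},
])

```text
time_s: 34.23
ee_pos: [0.5781, -0.0961, 0.1957]
ee_rot: [0.001, 0.104, 0.995, -0.0]
wrist_force: [0.9, -0.4, 1.0]
finger_gap: 0.0422
grip_force: 50.8
```

apply_moves([
  {"dx": -1.6, "dy": 3.3, "dz": 0, "spin": 0},
  {"dx": -3.1, "dy": 6.5, "dz": 0, "spin": 0},
  {"dx": -4.1, "dy": 8.5, "dz": 0, "spin": 0},
  {"dx": -4.4, "dy": 9.2, "dz": 0, "spin": 0},
  {"dx": -4.4, "dy": 9.2, "dz": 0, "spin": 0},
  {"dx": -4.4, "dy": 9.2, "dz": 0, "spin": 0},
  {"dx": -4.4, "dy": 9.2, "dz": 0, "spin": 0},
  {"dx": -4.4, "dy": 9.2, "dz": 0, "spin": 0},
])

```text
time_s: 34.9
ee_pos: [0.6388, -0.0183, 0.1953]
ee_rot: [0.0, 0.105, 0.994, -0.0]
wrist_force: [-0.2, 0.0, -0.6]
finger_gap: 0.042
grip_force: 50.8
```

```bash
sed -i 's/T=np.array(\[.6405,-.017\])/T=np.array([.641,-.0168])/' h.py
python3 - <<'E'
from h import *
p=held(.022,.0263,.070,.026,.070)
print('c',circ(p,(.6415,-.016),.026,.070,.004),'a',circ(p,(.642,-.016),.034,.034,.008),'plate',circ(p,(.6405,-.017),.055,.016,.008))
E
```

```text
[ 0.63882932 -0.01834291  0.19534117] 0.042002923466256135
held [ 0.6409 -0.018 ] 58.4 below (array([ 0.6396, -0.0163]), np.float64(48.8))
go dx 0.02 dy 0.11 dz 9.91 spin -0.1 (hdg 167.9)
c (array([ 0.6396, -0.0163]), np.float64(48.8)) a (array([ 0.6478, -0.0174]), np.float64(47.2)) plate (array([ 0.64  , -0.0173]), np.float64(48.9))
```

apply_moves([
  {"dx": 0, "dy": 0.1, "dz": 2, "spin": 0},
  {"dx": 0, "dy": 0.1, "dz": 5, "spin": 0},
  {"dx": 0, "dy": 0.1, "dz": 7.5, "spin": 0},
  {"dx": 0, "dy": 0.1, "dz": 8.8, "spin": 0},
  {"dx": 0, "dy": 0.1, "dz": 9.5, "spin": 0},
  {"dx": 0, "dy": 0.1, "dz": 9.8, "spin": 0},
  {"dx": 0, "dy": 0.1, "dz": 9.9, "spin": 0},
  {"dx": 0, "dy": 0.1, "dz": 9.9, "spin": 0},
  {"dx": 0, "dy": 0.1, "dz": 9.9, "spin": 0},
])

```text
time_s: 35.7
ee_pos: [0.6402, -0.0164, 0.097]
ee_rot: [0.001, 0.104, 0.995, -0.0]
wrist_force: [-0.0, -0.6, 0.4]
finger_gap: 0.042
grip_force: 50.9
```

apply_moves([
  {"dx": 0, "dy": 0, "dz": 0, "spin": 0},
  {"dx": 0, "dy": 0, "dz": 0, "spin": 0},
  {"dx": 0, "dy": 0, "dz": 0, "spin": 0},
  {"dx": 0, "dy": 0, "dz": 0, "spin": 0},
  {"dx": 0, "dy": 0, "dz": -2, "spin": 0},
  {"dx": 0, "dy": 0, "dz": -5, "spin": 0},
  {"dx": 0, "dy": 0, "dz": -9, "spin": 0},
  {"dx": 0, "dy": 0, "dz": -11, "spin": 0},
  {"dx": 0, "dy": 0, "dz": -11.5, "spin": 0},
  {"dx": 0, "dy": 0, "dz": -11.5, "spin": 0},
  {"dx": 0, "dy": 0, "dz": -11.5, "spin": 0},
  {"dx": 0, "dy": 0, "dz": -11.5, "spin": 0},
], jaw=0.55)

```text
time_s: 36.7
ee_pos: [0.6391, -0.016, 0.2092]
ee_rot: [-0.001, 0.104, 0.995, 0.0]
wrist_force: [-0.5, -0.1, -0.5]
finger_gap: 0.0666
grip_force: 0.0
```

Run:
```python
from h import *
P,R=pose(); print(P)
p=shot('wrist'); stack(p,4)
go(.424,-.1035,.16,168)
t=shot('top'); print(find(t,'disc_c',.018),find(t,'weight',.03))
```

```text
[ 0.63907889 -0.01600494  0.20919422]
plate (array([ 0.6404, -0.0174]), np.float64(49.1))
a (array([ 0.6417, -0.0163]), np.float64(42.3))
b (array([ 0.6478, -0.0182]), np.float64(47.3))
c (array([ 0.6438, -0.0165]), np.float64(48.8))
d (array([ 0.643 , -0.0173]), np.float64(53.4))
go dx 19.21 dy -13.02 dz 4.37 spin 0.0 (hdg 168.0)
[(0.56, np.float64(0.386), np.float64(-0.122))] [(0.94, np.float64(0.463), np.float64(-0.228)), (0.61, np.float64(0.628), np.float64(-0.327))]
```

Disc d is on. The top camera now puts e near (.386,-.122), so it may have been knocked. I go look from near.

apply_moves([
  {"dx": 3, "dy": -2, "dz": 0, "spin": 0},
  {"dx": 6.5, "dy": -4.3, "dz": 0, "spin": 0},
  {"dx": 10, "dy": -6.6, "dz": 0.5, "spin": 0},
  {"dx": 13.5, "dy": -9, "dz": 1.5, "spin": 0},
  {"dx": 17, "dy": -11.3, "dz": 3, "spin": 0},
  {"dx": 19.5, "dy": -13, "dz": 4, "spin": 0},
  {"dx": 21.4, "dy": -14.2, "dz": 4.4, "spin": 0},
  {"dx": 21.4, "dy": -14.2, "dz": 4.4, "spin": 0},
  {"dx": 21.4, "dy": -14.2, "dz": 4.4, "spin": 0},
  {"dx": 21.4, "dy": -14.2, "dz": 4.4, "spin": 0},
  {"dx": 21.4, "dy": -14.2, "dz": 4.4, "spin": 0},
], jaw=0.3)

```text
time_s: 37.82
ee_pos: [0.4019, -0.1106, 0.1672]
ee_rot: [0.0, 0.104, 0.995, -0.0]
wrist_force: [1.5, -0.5, 0.4]
finger_gap: 0.0556
grip_force: 0.0
```

Run:
```python
from h import *
print(pose()[0])
p,o=near('disc_e',.018,.018); 
h=cv2.cvtColor(p['image'],cv2.COLOR_RGB2HSV)
for k in o:
    u,v=proj(p,[[k[1],k[2],.018]])[0].astype(int); print(k,h[np.clip(v,0,479),np.clip(u,0,639)],[(r,float(circ(p,k[3],r/1e3,.018,.004)[1])) for r in(16,18,20,22)])
```

```text
[ 0.40185551 -0.11057982  0.1671663 ]
(0.61, np.float64(0.382), np.float64(-0.122), array([ 0.3826, -0.1207]), np.float64(32.9)) [ 17 128  72] [(16, 28.0), (18, 32.9), (20, 27.5), (22, 19.0)]
(0.65, np.float64(0.465), np.float64(-0.031), array([ 0.472, -0.028]), np.float64(60.0)) [112 188 130] [(16, 59.5), (18, 60.0), (20, 57.5), (22, 45.5)]
(0.69, np.float64(0.441), np.float64(0.028), array([0.4451, 0.0333]), np.float64(59.8)) [139 162 104] [(16, 58.1), (18, 59.9), (20, 54.1), (22, 43.1)]
```

Disc e was knocked and is now at (.3826,-.1207), wood-coloured and 36 mm across.

Run:
```python
from h import *
go(.3826,-.1207,.0195,168)
```

```text
go dx 1.66 dy -1.40 dz 14.15 spin 0.1 (hdg 168.1)
```

apply_moves([
  {"dx": 1.65, "dy": -1.4, "dz": 2, "spin": 0},
  {"dx": 1.65, "dy": -1.4, "dz": 5, "spin": 0},
  {"dx": 1.65, "dy": -1.4, "dz": 5, "spin": 0},
  {"dx": 1.65, "dy": -1.4, "dz": 5, "spin": 0},
  {"dx": 1.65, "dy": -1.4, "dz": 5, "spin": 0},
])

```text
time_s: 38.33
ee_pos: [0.3827, -0.1209, 0.1179]
ee_rot: [0.0, 0.104, 0.995, -0.0]
wrist_force: [-0.4, 0.4, 0.3]
finger_gap: 0.0552
grip_force: 0.0
```

Run:
```python
from h import *
p=shot('wrist'); P=pose()[0]; print(P,circ(p,(.3826,-.1207),.018,.018,.01)); c=circ(p,(.3826,-.1207),.018,.018,.01)[0]; go(*c,.0195,168)
```

```text
[ 0.38291426 -0.1210298   0.11817906] (array([ 0.3824, -0.1209]), np.float64(42.6))
go dx 0.07 dy 0.01 dz 9.27 spin 0.1 (hdg 168.1)
```

apply_moves([
  {"dx": 0.05, "dy": 0, "dz": 3, "spin": 0},
  {"dx": 0.05, "dy": 0, "dz": 6, "spin": 0},
  {"dx": 0.05, "dy": 0, "dz": 8, "spin": 0},
  {"dx": 0.05, "dy": 0, "dz": 8.9, "spin": 0},
  {"dx": 0.05, "dy": 0, "dz": 9.2, "spin": 0},
  {"dx": 0.05, "dy": 0, "dz": 9.2, "spin": 0},
  {"dx": 0.05, "dy": 0, "dz": 9.2, "spin": 0},
])

```text
time_s: 38.97
ee_pos: [0.3822, -0.1211, 0.0259]
ee_rot: [0.001, 0.104, 0.995, -0.0]
wrist_force: [-0.4, -1.3, 0.1]
finger_gap: 0.0557
grip_force: 0.0
```

apply_moves([
  {"dx": 0, "dy": 0, "dz": 0, "spin": 0},
  {"dx": 0, "dy": 0, "dz": 0, "spin": 0},
  {"dx": 0, "dy": 0, "dz": 0, "spin": 0},
  {"dx": 0, "dy": 0, "dz": 0, "spin": 0},
  {"dx": 0, "dy": 0, "dz": 0, "spin": 0},
  {"dx": 0, "dy": 0, "dz": 0, "spin": 0},
], jaw=-1, force=50)

```text
time_s: 39.47
ee_pos: [0.3821, -0.1211, 0.0262]
ee_rot: [0.001, 0.104, 0.995, -0.0]
wrist_force: [-0.5, 1.3, 9.5]
finger_gap: 0.0341
grip_force: 48.8
```

Run:
```python
from h import *
s=sense(); print(s['ee_pos'],s['finger_gap'],s['grip_force'],s['wrist_force'])
go(.640,-.017,.20,168)
```

```text
[ 0.38205525 -0.12105479  0.02622396] 0.03408065915510643 48.77602994441986 [-0.47717194  1.30842012  9.50347958]
go dx -23.12 dy 15.52 dz -17.93 spin 0.0 (hdg 168.0)
```

apply_moves([
  {"dx": 0, "dy": 0, "dz": -1.5, "spin": 0},
  {"dx": 0, "dy": 0, "dz": -4.5, "spin": 0},
  {"dx": 0, "dy": 0, "dz": -8, "spin": 0},
  {"dx": -1.5, "dy": 1, "dz": -11, "spin": 0},
  {"dx": -4, "dy": 2.7, "dz": -13.5, "spin": 0},
  {"dx": -6.5, "dy": 4.4, "dz": -16, "spin": 0},
  {"dx": -9.3, "dy": 6.2, "dz": -18, "spin": 0},
  {"dx": -12.2, "dy": 8.2, "dz": -18, "spin": 0},
  {"dx": -15, "dy": 10.1, "dz": -18, "spin": 0},
  {"dx": -18, "dy": 12.1, "dz": -18, "spin": 0},
  {"dx": -21, "dy": 14.1, "dz": -18, "spin": 0},
  {"dx": -23.1, "dy": 15.5, "dz": -18, "spin": 0},
])

```text
time_s: 40.47
ee_pos: [0.6417, -0.0157, 0.2054]
ee_rot: [0.001, 0.104, 0.995, 0.0]
wrist_force: [0.3, 0.1, -0.9]
finger_gap: 0.0344
grip_force: 50.1
```

apply_moves([
  {"dx": 0, "dy": 0, "dz": 0, "spin": 0},
  {"dx": 0, "dy": 0, "dz": 0, "spin": 0},
  {"dx": 0, "dy": 0, "dz": 0, "spin": 0},
  {"dx": 0, "dy": 0, "dz": 0, "spin": 0},
])

```text
time_s: 40.8
ee_pos: [0.6386, -0.0174, 0.2056]
ee_rot: [0.0, 0.105, 0.995, -0.0]
wrist_force: [0.3, -0.5, -0.1]
finger_gap: 0.034
grip_force: 50.1
```

Run:
```python
from h import *
p=held(.018,.0262,.088,.022,.088)
print('plate',circ(p,(.6405,-.017),.055,.016,.008))
```

```text
[ 0.6385748  -0.01742069  0.20556429] 0.033969980666169255
held [ 0.6413 -0.0175] 58.5 below (array([ 0.6398, -0.0159]), np.float64(53.7))
go dx 0.05 dy 0.07 dz 9.15 spin -0.0 (hdg 168.0)
plate (array([ 0.6405, -0.0173]), np.float64(50.2))
```

apply_moves([
  {"dx": 0.1, "dy": 0.1, "dz": 2, "spin": 0},
  {"dx": 0.1, "dy": 0.1, "dz": 5, "spin": 0},
  {"dx": 0.1, "dy": 0.1, "dz": 7, "spin": 0},
  {"dx": 0.1, "dy": 0.1, "dz": 8.2, "spin": 0},
  {"dx": 0.1, "dy": 0.1, "dz": 8.8, "spin": 0},
  {"dx": 0.1, "dy": 0.1, "dz": 9.1, "spin": 0},
  {"dx": 0.1, "dy": 0.1, "dz": 9.2, "spin": 0},
  {"dx": 0.1, "dy": 0.1, "dz": 9.2, "spin": 0},
  {"dx": 0.1, "dy": 0.1, "dz": 9.2, "spin": 0},
])

```text
time_s: 41.6
ee_pos: [0.6389, -0.0162, 0.1144]
ee_rot: [0.001, 0.105, 0.995, -0.0]
wrist_force: [-0.2, -0.1, 0.6]
finger_gap: 0.0339
grip_force: 50.1
```

apply_moves([
  {"dx": 0, "dy": 0, "dz": 0, "spin": 0},
  {"dx": 0, "dy": 0, "dz": 0, "spin": 0},
  {"dx": 0, "dy": 0, "dz": 0, "spin": 0},
  {"dx": 0, "dy": 0, "dz": 0, "spin": 0},
  {"dx": 0, "dy": 0, "dz": -2, "spin": 0},
  {"dx": 0, "dy": 0, "dz": -5, "spin": 0},
  {"dx": -2, "dy": 0, "dz": -9, "spin": 0},
  {"dx": -5, "dy": 0, "dz": -10, "spin": 0},
  {"dx": -7, "dy": 0, "dz": -10.5, "spin": 0},
  {"dx": -8, "dy": 0, "dz": -10.5, "spin": 0},
  {"dx": -8, "dy": 0, "dz": -10.5, "spin": 0},
  {"dx": -8, "dy": 0, "dz": -10.5, "spin": 0},
], jaw=0.3)

```text
time_s: 42.6
ee_pos: [0.7169, -0.0325, 0.217]
ee_rot: [-0.001, 0.104, 0.995, 0.0]
wrist_force: [-0.0, -0.4, 0.7]
finger_gap: 0.0553
grip_force: 0.0
```

Run:
```python
from h import *
P,R=pose(); print(P)
p=shot('wrist'); stack(p,5)
t=shot('top'); print(find(t,'disc_c',.018),find(t,'weight',.03))
go(.466,-.228,.17,168)
```

```text
[ 0.71689352 -0.03250701  0.21702396]
plate (array([ 0.6406, -0.0173]), np.float64(47.5))
a (array([ 0.6433, -0.0161]), np.float64(56.7))
b (array([ 0.6421, -0.0162]), np.float64(45.7))
c (array([ 0.6415, -0.011 ]), np.float64(36.3))
d (array([ 0.645 , -0.0098]), np.float64(30.9))
e (array([ 0.639 , -0.0243]), np.float64(29.1))
[(0.23, np.float64(0.465), np.float64(-0.23))] [(0.91, np.float64(0.471), np.float64(-0.221))]
go dx 20.42 dy -24.34 dz 4.22 spin 0.0 (hdg 168.0)
```

Run:
```python
from h import *
p=shot('wrist'); np.save('s5.npy',p['image'])
for i,r in enumerate([.034,.030,.026,.022,.018]): print('abcde'[i],circ(p,(.6415,-.0165),r,.034+.018*i,.003,.0005),circ(p,(.6415,-.0165),r-.002,.034+.018*i,.003,.0005)[1],circ(p,(.6415,-.0165),r+.002,.034+.018*i,.003,.0005)[1])
```

```text
a (array([ 0.6433, -0.0162]), np.float64(56.8)) 44.7 33.5
b (array([ 0.6421, -0.0162]), np.float64(45.3)) 33.6 57.6
c (array([ 0.644 , -0.0132]), np.float64(32.8)) 28.8 46.0
d (array([ 0.6412, -0.0227]), np.float64(30.2)) 18.5 31.9
e (array([ 0.6417, -0.0187]), np.float64(18.4)) 20.3 30.7
```

```bash
sed -i 's/def circ(p,xy,r,z,rng=.012,step=.001)/def circ(p,xy,r,z,rng=.012,step=.001,clip=60)/; s/clip(0,60)/clip(0,clip)/' h.py
python3 - <<'E'
from h import *
p=shot('wrist')
for i in range(5):
    z=.034+.018*i; print('abcde'[i],[(r,*circ(p,(.6415,-.0165),r/1e3,z,.005,.001,12)) for r in (34-4*i-1,34-4*i,34-4*i+1)])
a=cv2.resize(p['image'][:,:,::-1],None,fx=4,fy=4,interpolation=cv2.INTER_CUBIC)
u,v=(proj(p,[[.640,-.017,.06]])[0]*4).astype(int); print(u,v); c=a[max(v-250,0):v+250,u-270:u+270]
l=cv2.createCLAHE(4,(4,4)); lab=cv2.cvtColor(c,cv2.COLOR_BGR2LAB); lab[...,0]=l.apply(lab[...,0]); cv2.imwrite('pics/s3.png',cv2.cvtColor(lab,cv2.COLOR_LAB2BGR))
E
```

```text
a [(33, array([ 0.6445, -0.0155]), np.float64(12.0)), (34, array([ 0.6455, -0.0165]), np.float64(12.0)), (35, array([ 0.6435, -0.0155]), np.float64(12.0))]
b [(29, array([ 0.6422, -0.0165]), np.float64(12.0)), (30, array([ 0.6425, -0.0155]), np.float64(12.0)), (31, array([ 0.6435, -0.0155]), np.float64(12.0))]
c [(25, array([ 0.6424, -0.0122]), np.float64(11.4)), (26, array([ 0.6418, -0.0111]), np.float64(11.3)), (27, array([ 0.6418, -0.0163]), np.float64(12.0))]
d [(21, array([ 0.6422, -0.0213]), np.float64(10.4)), (22, array([ 0.6399, -0.0207]), np.float64(11.0)), (23, array([ 0.641 , -0.0122]), np.float64(11.2))]
e [(17, array([ 0.6436, -0.0171]), np.float64(10.4)), (18, array([ 0.6414, -0.0184]), np.float64(10.5)), (19, array([ 0.6468, -0.0193]), np.float64(10.9))]
1251 434
```

View pics/s3.png

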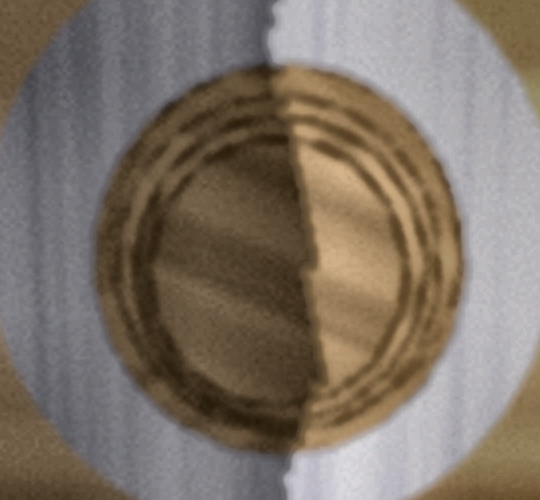

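The stack shows five nested rims: innermost e at crop centre (277,272), outermost a at (280,258).

Run:
```python
from h import *
p=shot('wrist'); f=lambda u,v,z:unproj(p,(981+u)/4,(184+v)/4,z).round(4)
print('e',f(277,272,.106),f(152,272,.106),f(402,272,.106),'a',f(280,258.5,.034),f(97,258,.034),f(463,258,.034))
go(.468,-.226,.17,168)
```

```text
e [ 0.6422 -0.0164] [ 0.6386 -0.0333] [6.458e-01 5.000e-04] a [ 0.6423 -0.0159] [ 0.6353 -0.0483] [0.6491 0.0165]
go dx 20.29 dy -24.10 dz 4.23 spin 0.0 (hdg 168.0)
```

Disc e is at (.6422,-.0164), so the stack is concentric and within 2 mm of the plate centre. Now the weight.

apply_moves([
  {"dx": 2, "dy": -2.4, "dz": 0, "spin": 0},
  {"dx": 4.3, "dy": -5.2, "dz": 0, "spin": 0},
  {"dx": 6.8, "dy": -8.1, "dz": 0, "spin": 0},
  {"dx": 9.3, "dy": -11, "dz": 0.5, "spin": 0},
  {"dx": 11.8, "dy": -14, "dz": 1.5, "spin": 0},
  {"dx": 14.3, "dy": -17, "dz": 2.5, "spin": 0},
  {"dx": 16.8, "dy": -20, "dz": 3.5, "spin": 0},
  {"dx": 19, "dy": -22.6, "dz": 4.2, "spin": 0},
  {"dx": 20.3, "dy": -24.1, "dz": 4.2, "spin": 0},
  {"dx": 20.3, "dy": -24.1, "dz": 4.2, "spin": 0},
  {"dx": 20.3, "dy": -24.1, "dz": 4.2, "spin": 0},
  {"dx": 20.3, "dy": -24.1, "dz": 4.2, "spin": 0},
], jaw=0.1)

```text
time_s: 43.95
ee_pos: [0.4687, -0.226, 0.1764]
ee_rot: [0.001, 0.104, 0.995, -0.0]
wrist_force: [0.5, 0.0, -0.4]
finger_gap: 0.0471
grip_force: 0.0
```

Run:
```python
from h import *
print(pose()[0]); p=shot('wrist'); o=find(p,'weight',.03); print(o)
print('body',circ(p,o[0][1:],.030,.020,.014),'knob',circ(p,o[0][1:],.012,.048,.014)); c=circ(p,o[0][1:],.030,.020,.014)[0]
go(*c,.0435,168)
```

```text
[ 0.46872484 -0.22597807  0.17642902]
[(0.94, np.float64(0.462), np.float64(-0.223))]
body (array([ 0.4668, -0.2239]), np.float64(59.7)) knob (array([ 0.4682, -0.2244]), np.float64(56.9))
go dx 0.27 dy 0.12 dz 12.67 spin 0.1 (hdg 168.1)
```

apply_moves([
  {"dx": 0.2, "dy": 0.1, "dz": 3, "spin": 0},
  {"dx": 0.2, "dy": 0.1, "dz": 6.5, "spin": 0},
  {"dx": 0.2, "dy": 0.1, "dz": 9.5, "spin": 0},
  {"dx": 0.2, "dy": 0.1, "dz": 11.5, "spin": 0},
  {"dx": 0.2, "dy": 0.1, "dz": 12.3, "spin": 0},
  {"dx": 0.2, "dy": 0.1, "dz": 12.6, "spin": 0},
  {"dx": 0.2, "dy": 0.1, "dz": 12.6, "spin": 0},
  {"dx": 0.2, "dy": 0.1, "dz": 12.6, "spin": 0},
])

```text
time_s: 44.72
ee_pos: [0.4675, -0.2249, 0.051]
ee_rot: [0.001, 0.104, 0.995, -0.0]
wrist_force: [-0.2, -0.1, 0.6]
finger_gap: 0.0467
grip_force: 0.0
```

apply_moves([
  {"dx": 0, "dy": 0, "dz": 0, "spin": 0},
  {"dx": 0, "dy": 0, "dz": 0, "spin": 0},
  {"dx": 0, "dy": 0, "dz": 0, "spin": 0},
  {"dx": 0, "dy": 0, "dz": 0, "spin": 0},
  {"dx": 0, "dy": 0, "dz": 0, "spin": 0},
  {"dx": 0, "dy": 0, "dz": 0, "spin": 0},
], jaw=-1, force=100)

```text
time_s: 45.22
ee_pos: [0.4673, -0.2249, 0.0516]
ee_rot: [0.001, 0.104, 0.995, -0.0]
wrist_force: [0.4, 1.5, 9.8]
finger_gap: 0.021
grip_force: 97.6
```

Run:
```python
from h import *
s=sense(); print(s['ee_pos'],s['finger_gap'],s['grip_force'],s['wrist_force'])
go(.640,-.017,.23,168)
```

```text
[ 0.46730506 -0.22485526  0.05157686] 0.02100830431885808 97.58453249931335 [0.41274986 1.53222014 9.75533142]
go dx -12.63 dy 23.91 dz -18.42 spin 0.0 (hdg 168.0)
```

apply_moves([
  {"dx": 0, "dy": 0, "dz": -1, "spin": 0},
  {"dx": 0, "dy": 0, "dz": -3.5, "spin": 0},
  {"dx": 0, "dy": 0, "dz": -7, "spin": 0},
  {"dx": 0, "dy": 0, "dz": -10.5, "spin": 0},
  {"dx": -0.8, "dy": 1.5, "dz": -13.5, "spin": 0},
  {"dx": -2.1, "dy": 4, "dz": -16, "spin": 0},
  {"dx": -3.7, "dy": 7, "dz": -17, "spin": 0},
  {"dx": -5.3, "dy": 10, "dz": -17, "spin": 0},
  {"dx": -6.9, "dy": 13, "dz": -17, "spin": 0},
  {"dx": -8.5, "dy": 16, "dz": -17, "spin": 0},
  {"dx": -10, "dy": 19, "dz": -17, "spin": 0},
  {"dx": -11.3, "dy": 21.5, "dz": -17, "spin": 0},
])

```text
time_s: 46.22
ee_pos: [0.6224, -0.0358, 0.2205]
ee_rot: [-0.0, 0.104, 0.995, 0.0]
wrist_force: [0.8, -2.1, -4.3]
finger_gap: 0.0202
grip_force: 98.6
```

apply_moves([
  {"dx": -0.9, "dy": 1.7, "dz": 0, "spin": 0},
  {"dx": -1.3, "dy": 2.4, "dz": 0, "spin": 0},
  {"dx": -1.3, "dy": 2.4, "dz": 0, "spin": 0},
  {"dx": -1.3, "dy": 2.4, "dz": 0, "spin": 0},
  {"dx": -1.3, "dy": 2.4, "dz": 0, "spin": 0},
  {"dx": -1.3, "dy": 2.4, "dz": 0, "spin": 0},
])

```text
time_s: 46.72
ee_pos: [0.6388, -0.0181, 0.2203]
ee_rot: [-0.0, 0.105, 0.994, -0.0]
wrist_force: [-0.5, -0.6, -4.2]
finger_gap: 0.0211
grip_force: 98.7
```

Run:
```python
from h import *
P,R=pose(); s=sense(); print(P,s['finger_gap'],s['wrist_force'])
p=shot('wrist'); zb=P[2]-.0516
c,sc=circ(p,P[:2],.030,zb+.020,.008); print('weight',c,sc,[(r,float(circ(p,c,r/1e3,zb+.02,.004)[1])) for r in(28,29,30,31,32)])
print('e',circ(p,(.6422,-.0164),.018,.106,.006),'plate',circ(p,(.6405,-.017),.055,.016,.008))
go(.6415,-.0166,.1576-.006,168)
```

```text
[ 0.63881184 -0.01808194  0.22031907] 0.02112167727432059 [-0.48248579 -0.55262906 -4.21902785]
weight [ 0.6347 -0.0169] 43.6 [(28, 39.7), (29, 43.5), (30, 43.6), (31, 42.2), (32, 39.0)]
e (array([ 0.6378, -0.0156]), np.float64(29.1)) plate (array([ 0.6404, -0.0173]), np.float64(36.1))
go dx -0.22 dy 0.20 dz 6.27 spin -0.1 (hdg 167.9)
```

apply_moves([
  {"dx": 0, "dy": 0.2, "dz": 1.5, "spin": 0},
  {"dx": 0, "dy": 0.2, "dz": 3.2, "spin": 0},
  {"dx": 0, "dy": 0.2, "dz": 4.6, "spin": 0},
  {"dx": 0, "dy": 0.2, "dz": 5.5, "spin": 0},
  {"dx": 0, "dy": 0.2, "dz": 6, "spin": 0},
  {"dx": 0, "dy": 0.2, "dz": 6.2, "spin": 0},
  {"dx": 0, "dy": 0.2, "dz": 6.3, "spin": 0},
  {"dx": 0, "dy": 0.2, "dz": 6.3, "spin": 0},
  {"dx": 0, "dy": 0.2, "dz": 6.3, "spin": 0},
])

```text
time_s: 47.52
ee_pos: [0.6401, -0.0152, 0.1577]
ee_rot: [0.001, 0.104, 0.995, -0.0]
wrist_force: [0.3, 0.8, -2.7]
finger_gap: 0.0207
grip_force: 98.4
```

Run:
```python
from h import *
s=sense(); print(s['ee_pos'],s['finger_gap'],s['wrist_force'])
```

```text
[ 0.64014821 -0.01516279  0.15767152] 0.02069860554577965 [ 0.28880426  0.75045245 -2.72188769]
```

apply_moves([
  {"dx": 0, "dy": -0.1, "dz": 0, "spin": 0},
  {"dx": 0, "dy": -0.1, "dz": 0.05, "spin": 0},
  {"dx": 0, "dy": -0.1, "dz": 0.1, "spin": 0},
  {"dx": 0, "dy": -0.1, "dz": 0.1, "spin": 0},
  {"dx": 0, "dy": -0.1, "dz": 0.1, "spin": 0},
])

```text
time_s: 47.93
ee_pos: [0.6402, -0.0156, 0.1576]
ee_rot: [0.001, 0.104, 0.995, 0.0]
wrist_force: [-0.5, 4.1, 6.2]
finger_gap: 0.0208
grip_force: 99.9
```

apply_moves([
  {"dx": 0, "dy": 0, "dz": 0, "spin": 0},
  {"dx": 0, "dy": 0, "dz": 0, "spin": 0},
  {"dx": 0, "dy": 0, "dz": 0, "spin": 0},
  {"dx": 0, "dy": 0, "dz": 0, "spin": 0},
  {"dx": 0, "dy": 0, "dz": -1.5, "spin": 0},
  {"dx": 0, "dy": 0, "dz": -4, "spin": 0},
  {"dx": -1, "dy": 0, "dz": -7.5, "spin": 0},
  {"dx": -4, "dy": 0, "dz": -10, "spin": 0},
  {"dx": -7, "dy": 0, "dz": -10, "spin": 0},
  {"dx": -8, "dy": 0, "dz": -10, "spin": 0},
  {"dx": -8, "dy": 0, "dz": -10, "spin": 0},
  {"dx": -8, "dy": 0, "dz": -10, "spin": 0},
], jaw=0.1)

```text
time_s: 48.93
ee_pos: [0.7179, -0.0328, 0.2548]
ee_rot: [-0.001, 0.104, 0.995, 0.0]
wrist_force: [0.6, -0.2, -0.1]
finger_gap: 0.047
grip_force: 0.0
```

Run:
```python
from h import *
P,R=pose(); p=shot('wrist'); print(P)
print('plate',circ(p,(.6405,-.017),.055,.016,.006),'weight',circ(p,(.641,-.017),.030,.126,.014),'knob',circ(p,(.641,-.017),.012,.154,.014),'a',circ(p,(.642,-.016),.034,.034,.006))
t=shot('top'); print(find(t,'weight',.14),find(t,'cover',.01)); print('top weight',circ(t,(.640,-.019),.030,.126,.02))
s=shot('scene'); print(find(s,'weight',.14),find(s,'disc_c',.018)[:6])
for k,v in(('w',p),('t',t),('s',s)): cv2.imwrite(f'pics/f_{k}.png',v['image'][:,:,::-1])
h=cv2.cvtColor(s['image'],cv2.COLOR_RGB2HSV)
```

```text
[ 0.71791798 -0.03283285  0.2547823 ]
plate (array([ 0.6406, -0.0173]), np.float64(45.9)) weight (array([ 0.642, -0.015]), np.float64(60.0)) knob (array([ 0.6413, -0.0142]), np.float64(59.8)) a (array([ 0.6383, -0.0224]), np.float64(25.2))
[] [(0.79, np.float64(0.425), np.float64(0.405))]
top weight (array([ 0.6267, -0.0889]), np.float64(15.9))
[(0.82, np.float64(0.657), np.float64(-0.002)), (0.73, np.float64(0.647), np.float64(0.098)), (0.35, np.float64(0.614), np.float64(0.442))] [(0.79, np.float64(0.658), np.float64(-0.008)), (0.76, np.float64(0.44), np.float64(0.036)), (0.73, np.float64(0.618), np.float64(-0.048)), (0.68, np.float64(0.346), np.float64(0.092)), (0.64, np.float64(0.608), np.float64(-0.061)), (0.57, np.float64(0.639), np.float64(-0.027))]
```

Run:
```python
from h import *
t=shot('top'); g=cv2.cvtColor(t['image'],cv2.COLOR_RGB2HSV)
m=((g[...,1]<40)&(g[...,2]>90)).astype(np.uint8); u,v=proj(t,[[.43,.41,.01]])[0].astype(int)
n,l,st,ce=cv2.connectedComponentsWithStats(m); k=l[v,u]; print(k,st[k])
c=max(cv2.findContours((l==k).astype(np.uint8),0,2)[0],key=cv2.contourArea); print(np.mean([unproj(t,*q,.01) for q in cv2.boxPoints(cv2.minAreaRect(c))],0))
p=shot('wrist'); print(circ(p,(.641,-.017),.030,.126,.014))
print(sign_off())
```

```text
37 [ 115  264   85  216 7399]
[0.22611415 0.35665289]
(array([ 0.642, -0.015]), np.float64(60.0))
the job is handed in; nothing more can be done
None
```

I've handed the job in: the tab is swung aside, the cover lies handle up on the mat, all five discs (a to e) are stacked widest to narrowest, and the weight is on top, knob up, about 3 mm off the plate's centre. My last automatic check of the cover position gave no usable result; I saw it centred right after placing it and didn't touch it again, and I didn't re-check the tape roll, bottle, jar or mug, though I never worked on them.

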